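# Tooth model from behind the paste jars

### The job

On the dental bench the small tooth model is hemmed in by three paste jars: first move all three jars over to stand on the black side mat, then fetch the model and set it upright in the middle of the round steel work plate, and only after that put each jar back upright on the middle of the coaster of its own colour. Tip nothing over, and leave the yellow tool pot where it is.

Things in the scene. Friction and masses are not known exactly. Their poses are not given: they have to be found in the camera images.
- red_jar: closed polishing-paste jar: upright plain cylinder 44 mm in diameter, 92 mm tall, white body with a red label band and red lid; about 0.15 kg, loose. Origin at the centre of its underside, z up along its axis. It starts standing on the red coaster
- blue_jar: closed polishing-paste jar: upright plain cylinder 44 mm in diameter, 92 mm tall, white body with a blue label band and blue lid; about 0.15 kg, loose. Origin at the centre of its underside, z up along its axis. It starts standing on the blue coaster
- green_jar: closed polishing-paste jar: upright plain cylinder 44 mm in diameter, 92 mm tall, white body with a green label band and green lid; about 0.15 kg, loose. Origin at the centre of its underside, z up along its axis. It starts standing on the green coaster
- red_coaster: flat red disc, 60 mm across, 3 mm thick, home of the red jar, fixed on a white 6 mm board (142 x 168 mm), so its top is 9 mm above the table. Origin at the centre of its underside; a jar at home has its origin 3 mm above it. Two coasters lie beside the model's start (centres 49 mm from its centre), one at its end (62 mm away); which colour is where varies
- blue_coaster: flat blue disc, 60 mm across, 3 mm thick, home of the blue jar, fixed on a white 6 mm board (142 x 168 mm), so its top is 9 mm above the table. Origin at the centre of its underside; a jar at home has its origin 3 mm above it. Two coasters lie beside the model's start (centres 49 mm from its centre), one at its end (62 mm away); which colour is where varies
- green_coaster: flat green disc, 60 mm across, 3 mm thick, home of the green jar, fixed on a white 6 mm board (142 x 168 mm), so its top is 9 mm above the table. Origin at the centre of its underside; a jar at home has its origin 3 mm above it. Two coasters lie beside the model's start (centres 49 mm from its centre), one at its end (62 mm away); which colour is where varies
- tooth_model: tan plaster block 56 mm long (x), 30 wide (y), 26 high, topped by a narrower row of ivory teeth, one gold (39 mm high in all); 0.09 kg, loose. Origin: centre of its underside. Starts flat on the white board (underside 6 mm above the table) between the jars, 10 mm from its long sides: too tight for a gripper till they are gone. Grip the block by its long sides
- side_mat: black flat mat on the table, 120 mm (its x) by 270 mm (its y), 3 mm thick, fixed: the side area with room for the three jars in a row along y. Origin at the centre of its underside, on the table
- work_plate: round flat steel plate, 110 mm in diameter, 12 mm thick, fixed, with a darker thin ring line near its edge (86 mm across). Origin at the centre of its underside, on the table; its flat top is 12 mm above
- tool_pot: yellow open pot of hand tools, about 74 mm across the rim, 90 mm tall, tools reaching about 145 mm; a loose bystander near the table's far side. Origin at the centre of its underside
Not all that is in view belongs to the job. What is shaped like the green_jar but pink is not meant.

How it is judged:
On the way, in this order (a step that is already met when the one before it is completed fails the run):
1. all three jars stand upright and released on the black mat, the model not yet moved (x of red_jar in the frame of side_mat between -0.06 and 0.06 m and y of red_jar in the frame of side_mat between -0.135 and 0.135 m and z of red_jar in the frame of side_mat between -0.002 and 0.008 m and angle between each of red_jar, blue_jar, green_jar's own z axis and vertical below 0.1 rad and linear speed of each of red_jar, blue_jar, green_jar below 0.02 m/s and angular speed of each of red_jar, blue_jar, green_jar below 0.2 rad/s and contact force between each of red_jar, blue_jar, green_jar and the fingers below 0.1 N and x of blue_jar in the frame of side_mat between -0.06 and 0.06 m and y of blue_jar in the frame of side_mat between -0.135 and 0.135 m and z of blue_jar in the frame of side_mat between -0.002 and 0.008 m and x of green_jar in the frame of side_mat between -0.06 and 0.06 m and y of green_jar in the frame of side_mat between -0.135 and 0.135 m and z of green_jar in the frame of side_mat between -0.002 and 0.008 m and distance of tooth_model from where it was at the start of the episode below 0.02 m), for 0.2 s.
2. the tooth model stands upright and released in the middle of the steel plate while the jars still stand on the mat (horizontal distance between tooth_model and work_plate below 0.015 m and z of tooth_model in the frame of work_plate between 0.008 and 0.017 m and angle between each of tooth_model, red_jar, blue_jar, green_jar's own z axis and vertical below 0.1 rad and linear speed of each of tooth_model, red_jar, blue_jar, green_jar below 0.02 m/s and angular speed of each of tooth_model, red_jar, blue_jar, green_jar below 0.2 rad/s and contact force between each of tooth_model, red_jar, blue_jar, green_jar and the fingers below 0.1 N and x of red_jar in the frame of side_mat between -0.06 and 0.06 m and y of red_jar in the frame of side_mat between -0.135 and 0.135 m and z of red_jar in the frame of side_mat between -0.002 and 0.008 m and x of blue_jar in the frame of side_mat between -0.06 and 0.06 m and y of blue_jar in the frame of side_mat between -0.135 and 0.135 m and z of blue_jar in the frame of side_mat between -0.002 and 0.008 m and x of green_jar in the frame of side_mat between -0.06 and 0.06 m and y of green_jar in the frame of side_mat between -0.135 and 0.135 m and z of green_jar in the frame of side_mat between -0.002 and 0.008 m), for 0.2 s.
At the end, for the whole second after the job is handed in: the tooth model rests upright on the steel plate, its centre within 15 mm of the plate's centre, and each jar stands upright on the coaster of its own colour, its centre within 12 mm of the coaster's centre; all released and at rest (horizontal distance between tooth_model and work_plate below 0.015 m and z of tooth_model in the frame of work_plate between 0.008 and 0.017 m and angle between each of tooth_model, red_jar, blue_jar, green_jar's own z axis and vertical below 0.1 rad and linear speed of each of tooth_model, red_jar, blue_jar, green_jar below 0.02 m/s and angular speed of each of tooth_model, red_jar, blue_jar, green_jar below 0.2 rad/s and contact force between each of tooth_model, red_jar, blue_jar, green_jar and the fingers below 0.1 N and horizontal distance between red_jar and red_coaster below 0.012 m and z of red_jar in the frame of red_coaster between -0.002 and 0.008 m and horizontal distance between blue_jar and blue_coaster below 0.012 m and z of blue_jar in the frame of blue_coaster between -0.002 and 0.008 m and horizontal distance between green_jar and green_coaster below 0.012 m and z of green_jar in the frame of green_coaster between -0.002 and 0.008 m); the robot touches nothing.
It fails at once if a jar or the tooth model is tipped over (angle between any of red_jar, blue_jar, green_jar, tooth_model's own z axis and vertical above 0.7 rad).
It fails at once if the yellow tool pot is moved by more than 30 mm or tipped (distance of tool_pot from where it was at the start of the episode above 0.03 m or angle between tool_pot's own z axis and vertical above 0.3 rad).
It also fails if it takes over 152 s, if anything falls off the work surface, if the arm or the gripper's body presses on something with over 40 N, if the wrist force passes 120 N, or if a joint passes its speed limit or range.

### The arm

A 6-joint arm with a two-finger parallel gripper is mounted at the origin on the work surface. World frame = base frame: x ahead of the robot, y to its left, z up, the work surface at z = 0. Lengths are in m, angles in rad, forces in N, time in s.
With the tool pointing down it reaches from about 0.25 to 0.775 m from the base axis. Payload 4 kg.
Tool frame: the origin (TCP) lies on the centre line of the jaws, within the pads' length; the fingertips stand 25 mm ahead of it and the grasp point (between the pads) lies 6 mm ahead of it; y points along the fingers, z is the direction in which the jaws open and shut, and the axes are right-handed (so a half turn about y gives the same grasp; the last joint's range is limited). The gripper opens to 94 mm and grips with 3 to 60 N. Pads are 16 mm wide; open, the fingers measure 119 mm over their backs; the gripper's body (75 mm by 177 mm) begins 78 mm behind the grasp point.
Start: joints at [-1.355, 0.087, 1.371, -0, 1.684, -0.103], TCP at [0.172, -0.522, 0.231] pointing down, gripper open.
Joint ranges: [-3.1, 3.1], [-0.76, 2.03], [0.27, 2.55], [-1.08, 4.22], [0.17, 2.65], [-2.57, 2.57]. Speed limits (rad/s): [2.79, 2.79, 3.14, 3.14, 3.14, 3.14].

### API

Orientations are given as a unit quaternion [w, x, y, z].
In Python, from rig import bot, optics gives the robot as it stands. The module is installed in compiled form; this text tells all that it offers.
- The arm moves only by the tool jog_arm, never from a script. Its argument "targets" is text: rows parted by semicolons, each of 7 numbers parted by spaces: the gripper command: -1 is shut, 1 is fully open, values between are in proportion, then the shift along the tool's x, y, z in units of 25 mm (1.0 is 25 mm), then the turn, a rotation vector about the tool's x, y, z in units of 0.08 rad (1.0 is 0.08 rad). A call has 1 to 8 rows; each row shifts and turns the commanded pose from where the row before left it, along the tool's axes as they then stand; what a row does not reach is not made up. A row lasts 1/12 s, in which the tool goes at most 41.7 mm and 7.16 degrees, less where a joint would pass 70% of its speed; a pose out of reach is approached as far as the arm can. A call with a number of a shift or a turn outside -1 to 1 is refused whole. A call with a gripper value outside its range is refused whole. The fingers move at their own pace and stop on an object; "grip_force" is the grip in N (left out, the last holds). Time passes only in rows, so rows that do not move let the fingers close. It gives the time, the measured TCP pose, the force and the opening at its end, in the units of the state.
- bot.read_state(): the state, without advancing time (a new reading comes with each control period).
- optics.snapshot(name): name is "scene" or "top" or "wrist"; returns (picture, depth): 384x512x3 uint8, red, green, blue; 384x512 float32, m along the optical axis (not along the pixel's ray), 0 where there is no reading.
- optics.camera_params(name): a dict with "mtx" (3x3 intrinsics, pixels), "extrinsics" (4x4, takes a point from camera to world coordinates); the wrist camera has in their place "hand_eye" (4x4, takes a point from camera to tool coordinates, whose origin is the TCP and whose axes are the tool frame's). Camera axes: x right, y up, looking along -z (the intrinsics and any distortion apply to the point x, -y, -z); pixel columns grow to the right and rows downward; lengths in m; the calibration is good to about 2 mm. A picture is of the moment at which its call begins: read the wrist's pose just before it. camera_params takes no time and is no camera call.
- bot.close_job(): hands the job in, once; it reports no verdict.
The state is a dict: "time": time; "qpos": joint angles; "qvel": joint speeds; "effort": joint torques, N m; "ee_pos": TCP position; "tcp_rot": TCP orientation; "force": force on the tool from outside, world axes, zero at the start; "wrist_torque": the same for the moment, N m; "grip_width": finger opening in m.
Only numpy, scipy, OpenCV 4.12 (cv2) and the standard library are available. Lean on these libraries where they do the work, as an engineer would, in place of code of your own. Each camera call takes 0.05 s, during which the arm holds its last target.

## Working session

There is one attempt and no reset: what is moved stays moved. The work goes in short steps, Python scripts to look and compute and a tool call to move; the robot and the scene stay as the last step left them, time stands still between calls to the robot, and variables do not carry over. Pictures are saved under pics/ and viewed, and the job is handed in when it is done.

Besides the shell and the picture viewer there is one more tool, called after ">>>" in YAML: its name, and indented under it one key for each argument. jog_arm: Moves the arm, as the interface text tells. Its arguments: {"type":"object","properties":{"targets":{"type":"string"},"grip_force":{"type":"number"}},"required":["targets"]}

```bash
mkdir -p pics
python3 - <<'E'
from rig import bot, optics
import cv2,numpy as np
print(bot.read_state())
for n in ["scene","top","wrist"]:
    p=optics.camera_params(n); print(n,{k:np.round(v,4).tolist() if not isinstance(v,str) else v for k,v in p.items()})
    im,d=optics.snapshot(n)
    cv2.imwrite(f"pics/{n}0.png",im[...,::-1]); np.save(f"pics/{n}0.npy",d); np.save(f"pics/{n}0im.npy",im)
E
```

```text
{'time': 0.0, 'qpos': array([-1.35506613e+00,  8.79408999e-02,  1.37219256e+00, -2.99519949e-06,
        1.68358418e+00, -1.03114340e-01]), 'qvel': array([-0.00021015, -0.00122539,  0.00052589,  0.00020367,  0.00072045,
       -0.00125575]), 'effort': array([-4.39712567e-04, -3.40185535e+01, -3.02422929e+01,  7.17075798e-02,
        3.29377642e-02, -1.70802000e-04]), 'ee_pos': array([ 0.17229407, -0.52182064,  0.22934311]), 'tcp_rot': array([ 0.11220815, -0.11229482,  0.69888974, -0.69738966]), 'force': array([ 0.26249575, -0.28152505, -0.04135575]), 'wrist_torque': array([ 0.03235563, -0.03402868,  0.1079684 ]), 'grip_width': 0.09417776491834541}
scene {'mtx': [[438.4872, 0.0, 257.4081], [0.0, 438.4872, 192.399], [0.0, 0.0, 1.0]], 'extrinsics': [[-0.1715, -0.6081, 0.7751, 1.392], [0.9852, -0.1093, 0.1322, 0.1085], [0.0043, 0.7863, 0.6178, 0.6789], [0.0, 0.0, 0.0, 1.0]]}
top {'mtx': [[438.5378, 0.0, 259.4172], [0.0, 438.5378, 193.3915], [0.0, 0.0, 1.0]], 'extrinsics': [[0.0037, 0.998, -0.0632, 0.5244], [-0.9999, 0.0047, 0.0154, -0.0011], [0.0157, 0.0631, 0.9979, 1.0804], [0.0, 0.0, 0.0, 1.0]]}
wrist {'mtx': [[273.3935, 0.0, 253.4912], [0.0, 273.3935, 191.1173], [0.0, 0.0, 1.0]], 'hand_eye': [[0.0001, -0.9679, -0.2514, -0.0716], [-0.0003, 0.2514, -0.9679, -0.1548], [1.0, 0.0002, -0.0002, 0.0002], [0.0, 0.0, 0.0, 1.0]]}
```

View pics/scene0.png

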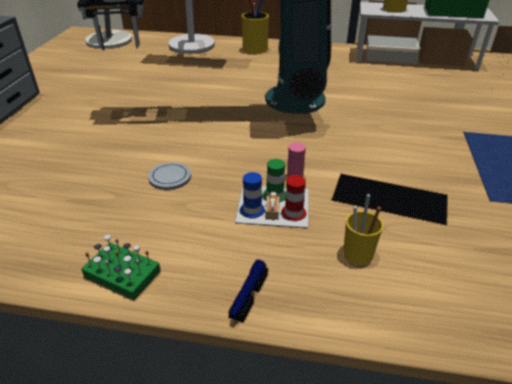

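View pics/top0.png

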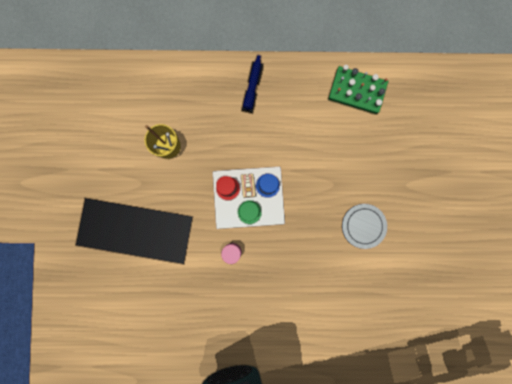

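View pics/wrist0.png

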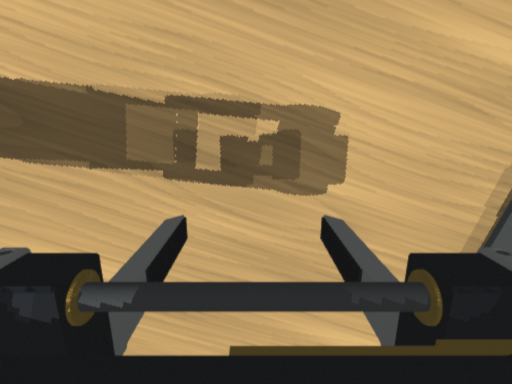

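The scene view shows the board with jars (blue ~252,195; green ~275,178; red ~294,198), the pink decoy (297,160), black mat (390,198), plate (170,176) and pot (362,240). The top view shows red (227,187), blue (268,185), green (249,212), model (248,186), pink decoy (231,253), mat (134,231), plate (364,226), pot (163,142).

Candidates that could be confused:
- **Green jar:** (249,212), versus the pink cylinder (231,253), which isn't wanted, and the green pin block (358,90).
- **Blue jar:** (268,185), versus the navy pen (253,84) and the navy mat (15,310).
- **Side mat:** the black one at (134,231), not the navy one.

```bash
cat > h.py <<'E'
import numpy as np,cv2
from rig import bot,optics
from scipy.spatial.transform import Rotation as R
def pose():
    s=bot.read_state(); q=s['tcp_rot']; T=np.eye(4); T[:3,:3]=R.from_quat([q[1],q[2],q[3],q[0]]).as_matrix(); T[:3,3]=s['ee_pos']; return T,s
def cloud(name,d,T=None):
    p=optics.camera_params(name); K=np.array(p['mtx']); X=np.array(p['extrinsics']) if name!='wrist' else T@np.array(p['hand_eye'])
    v,u=np.mgrid[:d.shape[0],:d.shape[1]]
    x=(u-K[0,2])/K[0,0]*d; y=-(v-K[1,2])/K[1,1]*d
    P=np.stack([x,y,-d,np.ones_like(d)],-1)@X.T
    return P[...,:3]
def proj(name,pts,T=None):
    p=optics.camera_params(name); K=np.array(p['mtx']); X=np.array(p['extrinsics']) if name!='wrist' else T@np.array(p['hand_eye'])
    c=(np.c_[np.atleast_2d(pts),np.ones(len(np.atleast_2d(pts)))]@np.linalg.inv(X).T)
    return np.c_[K[0,2]-K[0,0]*c[:,0]/c[:,2], K[1,2]+K[1,1]*c[:,1]/c[:,2]]
E
python3 - <<'E'
from h import *
for n in ["top","scene"]:
    im=np.load(f"pics/{n}0im.npy"); d=np.load(f"pics/{n}0.npy"); P=cloud(n,d)
    hsv=cv2.cvtColor(im,cv2.COLOR_RGB2HSV); H,S,V=[hsv[...,i].astype(int) for i in range(3)]
    valid=d>0
    box=(P[...,0]>.3)&(P[...,0]<.9)&(P[...,1]>-.4)&(P[...,1]<.5)&valid
    ctr=lambda m:(0)
    M={'red':((H<6)|(H>174))&(S>180)&(V>60),'green':(H>55)&(H<80)&(S>120),'blue':(H>110)&(H<125)&(S>170),'pink':(H>160)&(H<175)&(S<180)&(S>60)}
    for k,m in M.items():
        q=P[m&box&(P[...,0]<.76)&(P[...,2]>.088)&(P[...,2]<.11)]
        if len(q): print(n,k,len(q),'mean',q.mean(0).round(4),'mm',((q.min(0)+q.max(0))/2).round(4),'zmed',np.median(q[:,2]).round(4),'ext',np.ptp(q,0).round(3))
    m=(V<30)&box&(P[...,2]<.02)&(P[...,1]>.1)
    nl,l,st,c=cv2.connectedComponentsWithStats(m.astype(np.uint8)); i=1+st[1:,4].argmax(); q=P[l==i]
    r=cv2.minAreaRect((q[:,:2]*1000).astype(np.float32)); print(n,'mat',r,np.median(q[:,2]))
    m=(S<60)&(V>90)&box&(P[...,1]<-.15)
    nl,l,st,c=cv2.connectedComponentsWithStats(m.astype(np.uint8)); i=1+st[1:,4].argmax(); q=P[l==i]
    print(n,'plate',cv2.minEnclosingCircle((q[:,:2]*1000).astype(np.float32)),q.mean(0),np.median(q[:,2]))
    m=(S<60)&(V>130)&box&(P[...,2]<.02)&(abs(P[...,1])<.14)
    nl,l,st,c=cv2.connectedComponentsWithStats(m.astype(np.uint8)); i=1+st[1:,4].argmax(); q=P[l==i]
    print(n,'board',cv2.minAreaRect((q[:,:2]*1000).astype(np.float32)),np.median(q[:,2]))
    m=(H>20)&(H<32)&(S>180)&box&(P[...,2]>.03); q=P[m]; print(n,'pot',len(q),np.median(q,0),((q.min(0)+q.max(0))/2).round(3))
im=np.load("pics/top0im.npy")
cv2.imwrite("pics/crop0.png",cv2.resize(im[150:270,200:320,::-1],None,fx=5,fy=5,interpolation=cv2.INTER_CUBIC))
E
```

```text
top red 180 mean [0.6071 0.0605 0.1004] mm [0.6039 0.0586 0.1017] zmed 0.1002 ext [0.038 0.036 0.01 ]
top green 297 mean [0.5469 0.0076 0.1   ] mm [0.5471 0.008  0.1003] zmed 0.0999 ext [0.04  0.043 0.009]
top pink 246 mean [0.4523 0.0471 0.0912] mm [0.4519 0.0468 0.0919] zmed 0.091 ext [0.038 0.04  0.007]Traceback (most recent call last):
  File "<stdin>", line 13, in <module>
ValueError: attempt to get argmax of an empty sequence
```

```bash
cat > seg.py <<'E'
from h import *
def tops(im,P,box,zr=(.088,.112)):
    out={}
    i=im.astype(int); r,g,b=i[...,0],i[...,1],i[...,2]
    M={'red':(r>2.5*g)&(r>2.5*b)&(r>60),'green':(g>1.8*r)&(g>1.3*b)&(g>40),'blue':(b>2*r)&(b>1.7*g)&(b>50),'pink':(r>1.4*g)&(b>1.1*g)&(b<.9*r)}
    for k,m in M.items():
        m=m&box&(P[...,2]>zr[0])&(P[...,2]<zr[1])
        nl,l,st,c=cv2.connectedComponentsWithStats(m.astype(np.uint8))
        if nl<2: continue
        j=1+st[1:,4].argmax(); out[k]=(P[l==j],l==j)
    return out
E
python3 - <<'E'
from seg import *
for n in ["top","scene"]:
    im=np.load(f"pics/{n}0im.npy"); d=np.load(f"pics/{n}0.npy"); P=cloud(n,d)
    for u,v in [(134,231),(268,185),(227,187),(364,226),(163,142)] if n=='top' else [(390,198),(252,180),(170,176)]: print(n,u,v,im[v,u],P[v,u].round(4))
    box=(P[...,0]>.35)&(P[...,0]<.76)&(P[...,1]>-.3)&(P[...,1]<.4)&(d>0)
    for k,(q,_) in tops(im,P,box).items():
        (cx,cy),r=cv2.minEnclosingCircle((q[:,:2]*1000).astype(np.float32))
        print(n,k,len(q),'mean',q.mean(0).round(4),'circ',round(cx,1),round(cy,1),round(r,1),'zmed',np.median(q[:,2]).round(4))
    mx=im.max(-1).astype(int); mn=im.min(-1).astype(int)
    def big(m):
        nl,l,st,c=cv2.connectedComponentsWithStats(m.astype(np.uint8)); return l==1+st[1:,4].argmax()
    q=P[big((mx<45)&box&(P[...,2]<.03)&(P[...,1]>.1))]
    print(n,'mat',cv2.minAreaRect((q[:,:2]*1000).astype(np.float32)),np.median(q[:,2]))
    q=P[big((mx-mn<40)&(mx>90)&box&(P[...,1]<-.15))]
    print(n,'plate',cv2.minEnclosingCircle((q[:,:2]*1000).astype(np.float32)),np.median(q[:,2]),cv2.minAreaRect((q[:,:2]*1000).astype(np.float32)))
    q=P[big((mx-mn<40)&(mx>130)&box&(P[...,2]<.03)&(abs(P[...,1])<.14))]
    print(n,'board',cv2.minAreaRect((q[:,:2]*1000).astype(np.float32)),np.median(q[:,2]))
    m=(abs(P[...,1]-.2)<.1)&(abs(P[...,0]-.72)<.1)&(P[...,2]>.05)&(d>0); q=P[m]; print(n,'pot',np.median(q,0),q.min(0),q.max(0))
im=np.load("pics/top0im.npy")
cv2.imwrite("pics/crop0.png",cv2.resize(im[150:270,200:320,::-1],None,fx=5,fy=5,interpolation=cv2.INTER_CUBIC))
E
```

```text
top 134 231 [43 44 44] [0.4994 0.2869 0.0056]
top 268 185 [ 54  97 174] [ 0.6056 -0.0355  0.0986]
top 227 187 [193  60  57] [0.6006 0.0565 0.0982]
top 364 226 [177 185 183] [ 0.5136 -0.2735  0.0102]
top 163 142 [85 66 33] [0.7142 0.2157 0.0287]
top red 269 mean [0.6039 0.0599 0.1003] circ 604.7 60.6 21.1 zmed 0.1001
top green 297 mean [0.5469 0.0076 0.1   ] circ 547.0 7.8 21.6 zmed 0.0999
top blue 275 mean [ 0.6095 -0.0362  0.0999] circ 610.2 -36.6 21.8 zmed 0.1
top pink 246 mean [0.4523 0.0471 0.0912] circ 452.0 47.0 20.7 zmed 0.091
top mat ((507.6904296875, 324.58544921875), (168.45217895507812, 113.29316711425781), 80.93831634521484) 0.002011479171941888
top plate ((514.926513671875, -274.931396484375), 56.108482360839844) 0.011390882728775198 ((513.84423828125, -259.8877258300781), (107.87982177734375, 80.3099594116211), 0.245801642537117)
top board ((583.6240234375, 9.8314208984375), (143.7494354248047, 170.2913818359375), 4.178800582885742) 0.005086304682559772
top pot [0.71348469 0.21500055 0.08241624] [0.67242376 0.17316033 0.05005146] [0.74552406 0.24593422 0.14959359]
scene
[... 338 characters left out ...]
0.0355  0.0976] circ 614.9 -37.3 21.7 zmed 0.0988
scene pink 117 mean [0.4558 0.0478 0.0901] circ 453.9 47.1 22.0 zmed 0.0902
scene mat ((503.0364685058594, 283.06182861328125), (253.7176055908203, 117.52995300292969), 80.4986801147461) 0.001431576308232485
scene plate ((512.3090209960938, -269.66455078125), 60.07590103149414) 0.01021216048915613 ((513.8069458007812, -258.95098876953125), (112.75753784179688, 81.42779541015625), 0.35250774025917053)
scene board ((585.4243774414062, 8.816093444824219), (143.28750610351562, 169.0511016845703), 4.6658935546875) 0.004168574361174349
scene pot [0.7191906  0.20959273 0.07753401] [0.67178012 0.17371339 0.05014788] [0.74805942 0.24526987 0.14761078]
```

View pics/crop0.png

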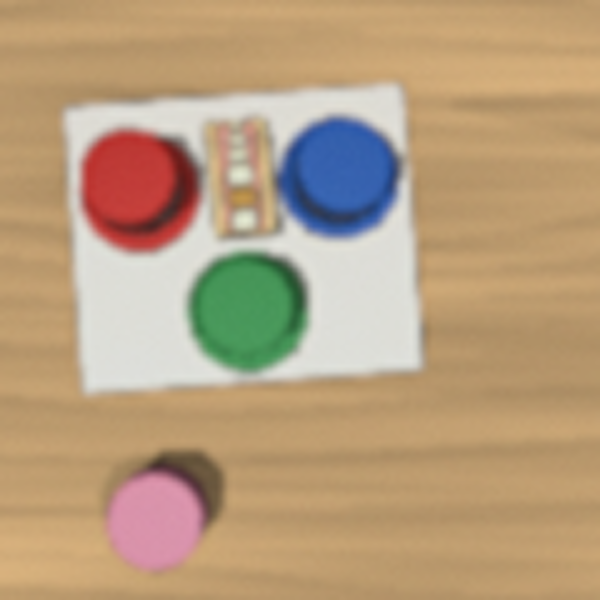

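```bash
cat > go.py <<'E'
import sys
from h import *
# usage: go.py x y z(grasp point) jawyaw_deg -> shifts in tool units
def plan(x,y,z,yaw):
    T,s=pose(); y0=T[:3,1]
    tgt=np.array([x,y,z+.006]); 
    a=np.radians(yaw); zt=np.array([np.cos(a),np.sin(a),0]); 
    if zt@T[:3,2]<0: zt=-zt
    yt=np.array([0,0,-1.]); xt=np.cross(yt,zt); Rt=np.c_[xt,yt,zt]
    rv=R.from_matrix(T[:3,:3].T@Rt).as_rotvec()/.08
    d=tgt-T[:3,3]
    print('t',round(s['time'],2),'tcp',s['ee_pos'].round(4),'w',round(s['grip_width'],4),'F',s['force'].round(1))
    print('turn units',rv.round(2),' shift now-frame',(T[:3,:3].T@d/.025).round(2),' shift tgt-frame',(Rt.T@d/.025).round(2))
    print('axes x',T[:3,0].round(3),'y',T[:3,1].round(3),'z',T[:3,2].round(3),'world d',d.round(4))
if __name__=='__main__': plan(*map(float,sys.argv[1:5]))
E
python3 go.py .605 .0605 .22 3.5
python3 - <<'E'
from h import *
im=np.load("pics/top0im.npy"); d=np.load("pics/top0.npy"); P=cloud('top',d)
for n in ('top','scene'):
    im=np.load(f"pics/{n}0im.npy"); d=np.load(f"pics/{n}0.npy"); P=cloud(n,d)
    m=(im.max(-1)<60)&(P[...,0]>.38)&(P[...,0]<.63)&(P[...,1]>.12)&(P[...,1]<.47)&(P[...,2]<.03)
    nl,l,st,c=cv2.connectedComponentsWithStats(m.astype(np.uint8)); q=P[l==1+st[1:,4].argmax()]
    print(n,'mat',cv2.minAreaRect((q[:,:2]*1000).astype(np.float32)))
    for c in [(.514,-.27,.012),(.515,-.275,.012)]:
        print(n,c,proj(n,[c]).round(1))
    g=cv2.cvtColor(im,cv2.COLOR_RGB2HSV)
    m=(im.max(-1).astype(int)-im.min(-1)<45)&(im.max(-1)>80)&(abs(P[...,0]-.514)<.1)&(abs(P[...,1]+.27)<.1)
    nl,l,st,c=cv2.connectedComponentsWithStats(m.astype(np.uint8)); k=1+st[1:,4].argmax(); cn,_=cv2.findContours((l==k).astype(np.uint8),0,1); cn=max(cn,key=len); e=cv2.fitEllipse(cn); print('ell',e)
E
```

```text
t 0.15 tcp [ 0.1723 -0.5219  0.2296] w 0.0939 F [ 0.3 -0.3 -0.1]
turn units [  0.02 -16.41  -0.02]  shift now-frame [-23.74   0.17 -16.7 ]  shift tgt-frame [-22.2    0.14  18.7 ]
axes x [-0.95  -0.313 -0.   ] y [-0.     0.002 -1.   ] z [ 0.313 -0.95  -0.002] world d [ 0.4327  0.5824 -0.0036]
top mat ((500.6976623535156, 289.1971130371094), (265.8031921386719, 114.82661437988281), 80.40167236328125)
top (0.514, -0.27, 0.012) [[362.7 225.8]]
top (0.515, -0.275, 0.012) [[364.8 225.4]]
ell ((364.1161804199219, 225.8056182861328), (44.40297317504883, 45.2541618347168), 127.06627655029297)
scene mat ((503.6823425292969, 288.1240234375), (265.7651062011719, 119.5015869140625), 80.66242218017578)
scene (0.514, -0.27, 0.012) [[171.  172.9]]
scene (0.515, -0.275, 0.012) [[169.  172.9]]
ell ((169.31581115722656, 174.6774139404297), (24.966262817382812, 43.894325256347656), 85.25316619873047)
```

>>> jog_arm:
  targets: "1 -1 0 0 0 -1 0;1 -1 0 0 0 -1 0;1 -1 0 0 0 -1 0;1 -1 0 0 0 -1 0;1 -1 0 0 0 -1 0;1 -1 0 0 0 -1 0;1 -1 0 0 0 -1 0;1 -1 0 0 0 -1 0"
  grip_force: 15

```text
time: 0.82
ee_pos: [0.3357, -0.4105, 0.2299]
tcp_rot: [0.327, -0.327, 0.627, -0.626]
force: [-0.6, 0.0, -0.2]
grip_width: 0.094
```

>>> jog_arm:
  targets: "1 -1 0 0.2 0 -1 0;1 -1 0 0.2 0 -1 0;1 -1 0 0.2 0 -1 0;1 -1 0 0.2 0 -1 0;1 -1 0 0.2 0 -1 0;1 -1 0 0.2 0 -1 0;1 -1 0 0.2 0 -1 0;1 -1 0 0.2 0 -1 0"

```text
time: 1.48
ee_pos: [0.4364, -0.2371, 0.2299]
tcp_rot: [-0.508, 0.508, -0.492, 0.492]
force: [0.6, 0.4, 0.4]
grip_width: 0.0941
```

```bash
python3 go.py .58 -0.02 .26 3.5
```

```text
t 1.48 tcp [ 0.4364 -0.2371  0.2299] w 0.0941 F [0.6 0.4 0.4]
turn units [ 0.01 -0.36 -0.01]  shift now-frame [-8.5  -1.44  6.02]  shift tgt-frame [-8.32 -1.44  6.26]
axes x [ 0.032 -0.999 -0.001] y [-0.001  0.001 -1.   ] z [ 0.999  0.032 -0.001] world d [0.1436 0.2171 0.0361]
```

>>> jog_arm:
  targets: "1 -1 -0.3 0.7 0 -0.36 0;1 -1 -0.3 0.7 0 0 0;1 -1 -0.3 0.7 0 0 0;1 -1 -0.3 0.7 0 0 0;1 -1 -0.3 0.7 0 0 0;1 -1 -0.3 0.7 0 0 0;1 -1 0 0.7 0 0 0;1 -0.5 0 0.7 0 0 0"

```text
time: 2.15
ee_pos: [0.5666, -0.0408, 0.2761]
tcp_rot: [0.515, -0.514, 0.485, -0.485]
force: [0.0, 0.3, 0.9]
grip_width: 0.0939
```

```bash
cat > wl.py <<'E'
from seg import *
import sys
def wl(name):
    T,s=pose(); im,d=optics.snapshot('wrist'); P=cloud('wrist',d,T)
    cv2.imwrite(f'pics/{name}.png',im[...,::-1]); np.savez(f'pics/{name}.npz',im=im,d=d,T=T,P=P)
    box=(P[...,0]>.3)&(P[...,0]<.8)&(P[...,1]>-.4)&(P[...,1]<.5)&(d>0)
    for k,(q,m) in tops(im,P,box,(.083,.125)).items():
        zt=np.median(q[:,2]);q=q[abs(q[:,2]-zt)<.006]
        (cx,cy),r=cv2.minEnclosingCircle((q[:,:2]*1000).astype(np.float32))
        print(k,len(q),'mean',q.mean(0).round(4),'circ',round(cx,1),round(cy,1),round(r,1),'px',np.argwhere(m).mean(0).round()[::-1])
if __name__=='__main__': wl(sys.argv[1])
E
python3 wl.py w1; python3 go.py .605 .0605 .075 3.5
```

```text
red 1152 mean [0.6033 0.0602 0.1017] circ 603.8 59.8 21.6 px [291.  96.]
green 1017 mean [0.5461 0.0079 0.1016] circ 546.3 7.9 21.6 px [239. 140.]
blue 880 mean [ 0.6088 -0.0358  0.1016] circ 608.9 -36.3 21.0 px [288. 178.]
pink 1086 mean [0.4508 0.0473 0.0925] circ 450.1 46.9 21.8 px [161. 100.]
t 2.2 tcp [ 0.5688 -0.0393  0.2747] w 0.0942 F [0.1 0.4 0.4]
turn units [-0.02  0.01 -0.03]  shift now-frame [-3.88  7.76  1.68]  shift tgt-frame [-3.9   7.75  1.69]
axes x [ 0.062 -0.998 -0.003] y [ 0.002  0.003 -1.   ] z [0.998 0.062 0.002] world d [ 0.0362  0.0998 -0.1937]
```

View pics/w1.png

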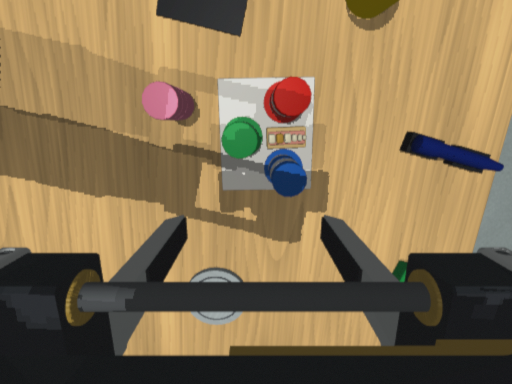

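The wrist view shows red (291,96), green (239,140), blue (288,178) and the pink decoy (161,100), with the model between the jars at (287,138). It agrees with the top camera to within about 2 mm. I'll take the red jar first.

>>> jog_arm:
  targets: "1 -0.97 0.3 0.4 0 0 0;1 -0.97 0.3 0.4 0 0 0;1 -0.97 0.3 0.4 0 0 0;1 -0.97 0.3 0.4 0 0 0;1 0 1 0 0 0 0;1 0 1 0 0 0 0;1 0 0.5 0 0 0 0;1 0 0 0 0 0 0"

```text
time: 2.87
ee_pos: [0.598, 0.0552, 0.1782]
tcp_rot: [-0.512, 0.516, -0.488, 0.483]
force: [-0.7, -0.3, -0.7]
grip_width: 0.0944
```

```bash
python3 go.py .604 .060 .075 3.5
```

```text
t 2.87 tcp [0.598  0.0552 0.1782] w 0.0944 F [-0.7 -0.3 -0.7]
turn units [ 0.11 -0.06 -0.  ]  shift now-frame [-0.18  3.88  0.28]  shift tgt-frame [-0.18  3.89  0.25]
axes x [ 0.057 -0.998 -0.   ] y [-0.009 -0.    -1.   ] z [ 0.998  0.057 -0.009] world d [ 0.006   0.0048 -0.0972]
```

>>> jog_arm:
  targets: "1 -0.15 0.9 0.2 0 0 0;1 0 1 0 0 0 0;1 0 1 0 0 0 0;1 0 0.8 0 0 0 0;1 0 0.2 0 0 0 0;1 0 0 0 0 0 0"

```text
time: 3.37
ee_pos: [0.6045, 0.0589, 0.0846]
tcp_rot: [-0.513, 0.514, -0.486, 0.485]
force: [-0.5, 0.3, 0.4]
grip_width: 0.094
```

```bash
python3 go.py .604 .060 .075 3.5
```

```text
t 3.37 tcp [0.6045 0.0589 0.0846] w 0.094 F [-0.5  0.3  0.4]
turn units [ 0.03 -0.06 -0.  ]  shift now-frame [-0.04  0.14 -0.02]  shift tgt-frame [-0.04  0.14 -0.02]
axes x [ 0.056 -0.998 -0.   ] y [-0.003 -0.    -1.   ] z [ 0.998  0.056 -0.003] world d [-0.0005  0.0011 -0.0036]
```

>>> jog_arm:
  targets: "-1 0 0 0 0 0 0;-1 0 0 0 0 0 0;-1 0 0 0 0 0 0;-1 0 0 0 0 0 0;-1 0 0 0 0 0 0;-1 0 0 0 0 0 0;-1 0 0 0 0 0 0;-1 0 0 0 0 0 0"
  grip_force: 15

```text
time: 4.03
ee_pos: [0.6052, 0.0595, 0.0855]
tcp_rot: [-0.514, 0.514, -0.486, 0.486]
force: [0.4, -0.9, -0.4]
grip_width: 0.0442
```

>>> jog_arm:
  targets: "-1 0 -0.6 0 0 0 0;-1 0 -0.8 0 0 0 0;-1 0 -0.8 0 0 0 0;-1 0 -0.8 0 0 0 0;-1 -0.5 0 -0.1 0 0 0;-1 -0.9 0 -0.2 0 0 0;-1 -1 0 -0.2 0 0 0;-1 -1 0 -0.2 0 0 0"

```text
time: 4.7
ee_pos: [0.5817, 0.1447, 0.1587]
tcp_rot: [-0.513, 0.514, -0.486, 0.485]
force: [0.6, -0.3, -1.4]
grip_width: 0.0441
```

>>> jog_arm:
  targets: "-1 -1 0 -0.2 0 0 0;-1 -1 0 -0.2 0 0 0;-1 -1 0 -0.3 0 0 0;-1 -1 0 -0.3 0 0 0;-1 -1 0 -0.3 0 0 0;-1 -1 0 -0.3 0 0 0;-1 -1 0 -0.3 0 0 0;-1 -1 0 -0.2 0 0 0"

```text
time: 5.37
ee_pos: [0.5169, 0.3417, 0.1585]
tcp_rot: [-0.513, 0.515, -0.486, 0.485]
force: [0.2, 0.7, -1.5]
grip_width: 0.0435
```

```bash
python3 go.py .516 .3725 .0735 3.5
```

```text
t 5.37 tcp [0.5169 0.3417 0.1585] w 0.0435 F [ 0.2  0.7 -1.5]
turn units [ 0.04 -0.04  0.01]  shift now-frame [-1.23  3.16  0.04]  shift tgt-frame [-1.23  3.16  0.04]
axes x [ 0.058 -0.998  0.001] y [-0.003 -0.001 -1.   ] z [ 0.998  0.058 -0.003] world d [-0.0009  0.0308 -0.079 ]
```

>>> jog_arm:
  targets: "-1 -0.8 0 0 0 0 0;-1 -0.3 0 0 0 0 0;-1 0 0.6 0 0 0 0;-1 0 0.8 0 0 0 0;-1 0 0.8 0 0 0 0;-1 0 0.6 0 0 0 0;-1 0 0.2 0 0 0 0;-1 0 0 0 0 0 0"

```text
time: 6.03
ee_pos: [0.5159, 0.3663, 0.0823]
tcp_rot: [-0.512, 0.516, -0.486, 0.485]
force: [0.7, -0.2, -1.4]
grip_width: 0.0439
```

```bash
python3 go.py .516 .3725 .0735 3.5
```

```text
t 6.03 tcp [0.5159 0.3663 0.0823] w 0.0439 F [ 0.7 -0.2 -1.4]
turn units [ 0.06 -0.06  0.04]  shift now-frame [-0.25  0.11  0.02]  shift tgt-frame [-0.25  0.11  0.02]
axes x [ 0.057 -0.998  0.003] y [-0.005 -0.003 -1.   ] z [ 0.998  0.057 -0.005] world d [ 0.0001  0.0062 -0.0028]
```

>>> jog_arm:
  targets: "-1 0 0.1 0 0 0 0;-1 0 0 0 0 0 0;0.2 0 0 0 0 0 0;0.4 0 0 0 0 0 0;0.6 0 0 0 0 0 0;0.6 0 0 0 0 0 0;0.6 0 0 0 0 0 0;0.6 0 0 0 0 0 0"

```text
time: 6.7
ee_pos: [0.5177, 0.3675, 0.0833]
tcp_rot: [0.514, -0.514, 0.486, -0.486]
force: [0.3, 0.3, -0.2]
grip_width: 0.0751
```

```bash
python3 go.py .5465 .0078 .075 3.5
```

```text
t 6.7 tcp [0.5177 0.3675 0.0833] w 0.0751 F [ 0.3  0.3 -0.2]
turn units [-0.01 -0.05 -0.  ]  shift now-frame [14.43  0.09  0.33]  shift tgt-frame [14.43  0.09  0.27]
axes x [ 0.057 -0.998 -0.   ] y [ 0.  0. -1.] z [0.998 0.057 0.   ] world d [ 0.0288 -0.3597 -0.0023]
```

>>> jog_arm:
  targets: "0.6 0 -0.6 0 0 0 0;0.6 0 -1 0 0 0 0;0.6 0 -1 0 0 0 0;0.6 0 -1 0 0 0 0;0.6 0 -0.6 0 0 0 0;1 0.9 0 0 0 0 0;1 1 0 0 0 0 0;1 1 0 0 0 0 0"

```text
time: 7.37
ee_pos: [0.5217, 0.2948, 0.1885]
tcp_rot: [0.515, -0.514, 0.485, -0.485]
force: [0.6, -0.4, -0.6]
grip_width: 0.0916
```

>>> jog_arm:
  targets: "1 1 0 0 0 0 0;1 1 0 0 0 0 0;1 1 0 0 0 0 0;1 1 0 0 0 0 0;1 1 0 0.1 0 0 0;1 1 0 0.1 0 0 0;1 1 0 0.1 0 0 0;1 1 0 0 0 0 0"

```text
time: 8.03
ee_pos: [0.5407, 0.0946, 0.1881]
tcp_rot: [0.514, -0.514, 0.485, -0.486]
force: [1.3, -0.6, -0.1]
grip_width: 0.0941
```

```bash
python3 wl.py w2; python3 go.py .5465 .0078 .075 3.5
```

```text
green 630 mean [0.5449 0.02   0.101 ] circ 545.2 14.2 19.7 px [254. 271.]
blue 1000 mean [ 0.6086 -0.0367  0.1017] circ 608.9 -36.4 21.4 px [312. 325.]
pink 332 mean [0.4398 0.0583 0.0923] circ 443.1 54.8 18.3 px [150. 228.]
t 8.08 tcp [0.541  0.0902 0.188 ] w 0.0941 F [ 0.1 -2.1  0.8]
turn units [-0.   -0.1   0.06]  shift now-frame [3.29 4.3  0.05]  shift tgt-frame [3.31 4.28 0.02]
axes x [ 0.053 -0.999  0.004] y [ 0.    -0.004 -1.   ] z [0.999 0.053 0.   ] world d [ 0.0055 -0.0824 -0.107 ]
```

View pics/w2.png

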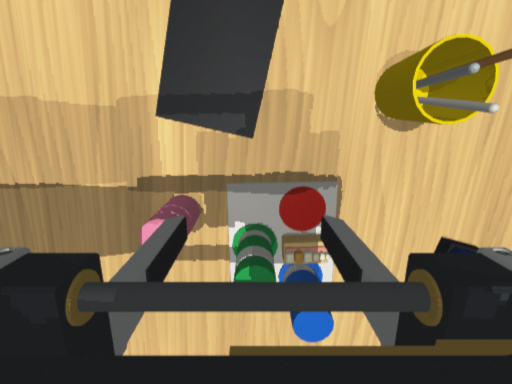

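```bash
cat > disc.py <<'E'
from h import *
import sys
def disc(f,col,zr):
    z=np.load(f'pics/{f}.npz'); i=z['im'].astype(int); P=z['P']; r,g,b=i[...,0],i[...,1],i[...,2]
    m={'red':(r>2.5*g)&(r>2.5*b),'green':(g>1.7*r)&(g>1.3*b),'blue':(b>2*r)&(b>1.7*g)}[col]&(P[...,2]>zr[0])&(P[...,2]<zr[1])
    nl,l,st,c=cv2.connectedComponentsWithStats(m.astype(np.uint8)); k=l==1+st[1:,4].argmax(); q=P[k]
    print(col,len(q),q.mean(0).round(4),cv2.minEnclosingCircle((q[:,:2]*1000).astype(np.float32)))
if __name__=='__main__': disc(sys.argv[1],sys.argv[2],(float(sys.argv[3]),float(sys.argv[4])))
E
python3 disc.py w2 red 0 .03
```

```text
red 1541 [0.6039 0.061  0.0098] ((603.8097534179688, 60.32862091064453), 29.462800979614258)
```

>>> jog_arm:
  targets: "0.6 0.9 0 0 0 0 0;0.6 1 0 0 0 0 0;0.6 0.9 0 0 0 0 0;0.6 0.4 0 0 0 0 0;0.6 0.1 0.4 0 0 0 0;0.6 0 0 0 0 0 0"

```text
time: 8.58
ee_pos: [0.5443, 0.0135, 0.1759]
tcp_rot: [-0.513, 0.514, -0.487, 0.485]
force: [-1.0, -0.5, -1.0]
grip_width: 0.0753
```

```bash
python3 go.py .5465 .0078 .080 3.5
```

```text
t 8.58 tcp [0.5443 0.0135 0.1759] w 0.0753 F [-1.  -0.5 -1. ]
turn units [ 0.04 -0.07 -0.01]  shift now-frame [0.23 3.59 0.09]  shift tgt-frame [0.23 3.59 0.07]
axes x [ 0.056 -0.998 -0.001] y [-0.003  0.001 -1.   ] z [ 0.998  0.056 -0.003] world d [ 0.0022 -0.0057 -0.0899]
```

Red coaster is at (.604, .0605), z 9.8 mm, r 29.5 mm, which matches.

>>> jog_arm:
  targets: "0.6 0.2 0.5 0.08 0 0 0;0.6 0 0.9 0 0 0 0;0.6 0 0.9 0 0 0 0;0.6 0 0.9 0 0 0 0;0.6 0 0.3 0 0 0 0;0.6 0 0 0 0 0 0"

```text
time: 9.08
ee_pos: [0.5453, 0.0096, 0.0869]
tcp_rot: [-0.513, 0.516, -0.487, 0.483]
force: [0.3, -0.6, -0.2]
grip_width: 0.0753
```

```bash
python3 go.py .5465 .0078 .080 3.5
```

```text
t 9.08 tcp [0.5453 0.0096 0.0869] w 0.0753 F [ 0.3 -0.6 -0.2]
turn units [ 0.08 -0.04 -0.01]  shift now-frame [0.08 0.04 0.05]  shift tgt-frame [0.08 0.04 0.04]
axes x [ 0.058 -0.998 -0.001] y [-0.007  0.001 -1.   ] z [ 0.998  0.058 -0.007] world d [ 0.0012 -0.0018 -0.0009]
```

>>> jog_arm:
  targets: "-1 0 0 0 0 0 0;-1 0 0 0 0 0 0;-1 0 0 0 0 0 0;-1 0 0 0 0 0 0;-1 0 0 0 0 0 0;-1 0 0 0 0 0 0;-1 0 0 0 0 0 0"

```text
time: 9.67
ee_pos: [0.548, 0.0085, 0.0915]
tcp_rot: [0.514, -0.514, 0.485, -0.486]
force: [-0.3, 0.8, 3.4]
grip_width: 0.044
```

```bash
python3 go.py .5465 .0078 .080 3.5;python3 go.py .502 .287 .080 3.5
```

```text
t 9.67 tcp [0.548  0.0085 0.0915] w 0.044 F [-0.3  0.8  3.4]
turn units [-0.02 -0.05  0.  ]  shift now-frame [ 0.02  0.22 -0.06]  shift tgt-frame [ 0.02  0.22 -0.06]
axes x [ 0.057 -0.998  0.   ] y [ 0.002 -0.    -1.   ] z [0.998 0.057 0.002] world d [-0.0015 -0.0007 -0.0055]
t 9.67 tcp [0.548  0.0085 0.0915] w 0.044 F [-0.3  0.8  3.4]
turn units [-0.02 -0.05  0.  ]  shift now-frame [-11.23   0.21  -1.2 ]  shift tgt-frame [-11.23   0.22  -1.16]
axes x [ 0.057 -0.998  0.   ] y [ 0.002 -0.    -1.   ] z [0.998 0.057 0.002] world d [-0.046   0.2785 -0.0055]
```

>>> jog_arm:
  targets: "-1 0 0 0 0 0 0;-1 0 0 0 0 0 0"

```text
time: 9.83
ee_pos: [0.548, 0.0085, 0.0915]
tcp_rot: [0.514, -0.514, 0.485, -0.486]
force: [-1.0, -0.1, 5.3]
grip_width: 0.0439
```

Run:
```python
from h import *
im,d=optics.snapshot('scene'); cv2.imwrite('pics/s1.png',cv2.resize(im[120:260,180:340,::-1],None,fx=4,fy=4,interpolation=cv2.INTER_CUBIC))
T,s=pose(); print(s['ee_pos'],s['force'],s['wrist_torque'])
```

```text
[0.54785988 0.00850705 0.09138151] [-2.40260924 -0.46794345  5.88397381] [-0.02487495  0.18691461  0.02847193]
```

View pics/s1.png

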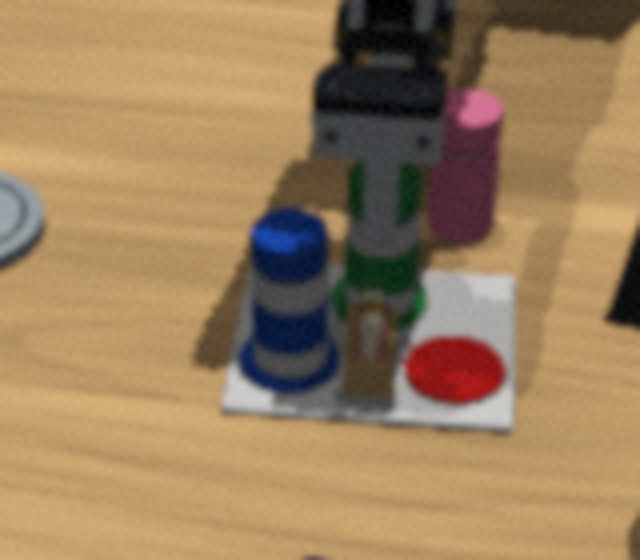

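>>> jog_arm:
  targets: "-1 0 -0.5 0 0 0 0;-1 0 -0.8 0 0 0 0;-1 0 -0.8 0 0 0 0;-1 0 -0.8 0 0 0 0;-1 0 -0.3 0 0 0 0;-1 -0.7 0 -0.1 0 0 0;-1 -1 0 -0.1 0 0 0;-1 -1 0 -0.1 0 0 0"

```text
time: 10.55
ee_pos: [0.5357, 0.0757, 0.1698]
tcp_rot: [-0.513, 0.514, -0.486, 0.486]
force: [-0.0, 0.4, -1.6]
grip_width: 0.0438
```

>>> jog_arm:
  targets: "-1 -1 0 -0.1 0 0 0;-1 -1 0 -0.1 0 0 0;-1 -1 0 -0.1 0 0 0;-1 -1 0 -0.1 0 0 0;-1 -1 0 -0.1 0 0 0;-1 -1 0 -0.1 0 0 0;-1 -1 0 -0.1 0 0 0;-1 -1 0 -0.1 0 0 0"

```text
time: 11.22
ee_pos: [0.504, 0.2751, 0.1693]
tcp_rot: [-0.513, 0.515, -0.486, 0.485]
force: [-1.0, 0.4, -0.9]
grip_width: 0.0438
```

```bash
python3 go.py .502 .284 .0795 3.5
```

```text
t 11.22 tcp [0.504  0.2751 0.1693] w 0.0438 F [-1.   0.4 -0.9]
turn units [ 0.02 -0.05  0.01]  shift now-frame [-0.36  3.35 -0.05]  shift tgt-frame [-0.36  3.35 -0.06]
axes x [ 0.057 -0.998  0.001] y [-0.002 -0.001 -1.   ] z [ 0.998  0.057 -0.002] world d [-0.002   0.0089 -0.0838]
```

>>> jog_arm:
  targets: "-1 -0.1 0.3 0 0 0 0;-1 0 0.8 0 0 0 0;-1 0 0.8 0 0 0 0;-1 0 0.8 0 0 0 0;-1 0 0.4 0 0 0 0;-1 0 0.1 0 0 0 0;-1 0 0.05 0 0 0 0;-1 0 0 0 0 0 0"

```text
time: 11.88
ee_pos: [0.5052, 0.2764, 0.0897]
tcp_rot: [0.514, -0.514, 0.486, -0.486]
force: [0.2, -0.1, -0.8]
grip_width: 0.0437
```

```bash
python3 go.py .502 .284 .0795 3.5
```

```text
t 11.88 tcp [0.5052 0.2764 0.0897] w 0.0437 F [ 0.2 -0.1 -0.8]
turn units [-0.01 -0.06 -0.  ]  shift now-frame [-0.31  0.17 -0.11]  shift tgt-frame [-0.31  0.17 -0.11]
axes x [ 0.056 -0.998 -0.   ] y [ 0.001  0.    -1.   ] z [0.998 0.056 0.001] world d [-0.0032  0.0076 -0.0042]
```

>>> jog_arm:
  targets: "-1 0 0.12 0 0 0 0;-1 0 0 0 0 0 0;-1 0 0 0 0 0 0"

```text
time: 12.13
ee_pos: [0.5051, 0.2767, 0.087]
tcp_rot: [0.514, -0.514, 0.485, -0.486]
force: [0.6, 0.4, -0.9]
grip_width: 0.0439
```

>>> jog_arm:
  targets: "-1 0 0.1 0 0 0 0;-1 0 0 0 0 0 0;-1 0 0 0 0 0 0"

```text
time: 12.38
ee_pos: [0.5053, 0.277, 0.0851]
tcp_rot: [0.515, -0.513, 0.485, -0.486]
force: [-1.2, 0.2, 3.8]
grip_width: 0.0441
```

Contact. Release and rise.

>>> jog_arm:
  targets: "0.2 0 0 0 0 0 0;0.4 0 0 0 0 0 0;0.6 0 0 0 0 0 0;0.6 0 0 0 0 0 0;0.6 0 0 0 0 0 0;0.6 0 -0.5 0 0 0 0;0.6 0 -1 0 0 0 0;0.6 0 -1 0 0 0 0"

```text
time: 13.05
ee_pos: [0.5039, 0.2763, 0.1463]
tcp_rot: [-0.513, 0.515, -0.486, 0.485]
force: [0.7, 0.0, 0.5]
grip_width: 0.0748
```

>>> jog_arm:
  targets: "0.6 0 -1 0 0 0 0;0.6 0 -0.5 0 0 0 0;0.6 0.8 0 0.3 0 0 0;0.6 1 0 0.4 0 0 0;0.6 1 0 0.4 0 0 0;0.6 1 0 0.4 0 0 0;0.6 1 0 0.4 0 0 0;0.6 1 0 0.4 0 0 0"

```text
time: 13.72
ee_pos: [0.5706, 0.1339, 0.1838]
tcp_rot: [-0.514, 0.514, -0.486, 0.486]
force: [0.1, 0.2, -0.5]
grip_width: 0.0754
```

>>> jog_arm:
  targets: "0.6 1 0 0.4 0 0 0;0.6 1 0 0.4 0 0 0;0.6 1 0 0.4 0 0 0;0.6 1 0 0.4 0 0 0;0.6 0.5 0 0.2 0 0 0;0.6 0 0 0 0 0 0"

```text
time: 14.22
ee_pos: [0.6223, 0.0228, 0.1833]
tcp_rot: [-0.513, 0.513, -0.486, 0.487]
force: [-1.0, 0.3, -0.4]
grip_width: 0.0752
```

```bash
python3 wl.py w3; python3 disc.py w3 green 0 .03; python3 go.py .609 -.0363 .075 3.5
```

```text
blue 1417 mean [ 0.6095 -0.0346  0.1015] circ 609.6 -36.1 21.2 px [238. 257.]
pink 1843 mean [0.4518 0.0485 0.0923] circ 450.0 48.1 22.2 px [ 69. 163.]
green 1701 [0.5462 0.0074 0.0097] ((545.9051513671875, 6.863858222961426), 29.63858985900879)
t 14.27 tcp [0.6217 0.0246 0.1833] w 0.0751 F [-0.7  0.8  0.4]
turn units [ 0.01 -0.08 -0.01]  shift now-frame [ 2.41  4.09 -0.64]  shift tgt-frame [ 2.4   4.09 -0.66]
axes x [ 0.055 -0.999 -0.001] y [-0.001  0.001 -1.   ] z [ 0.999  0.055 -0.001] world d [-0.0127 -0.0609 -0.1023]
```

View pics/w3.png

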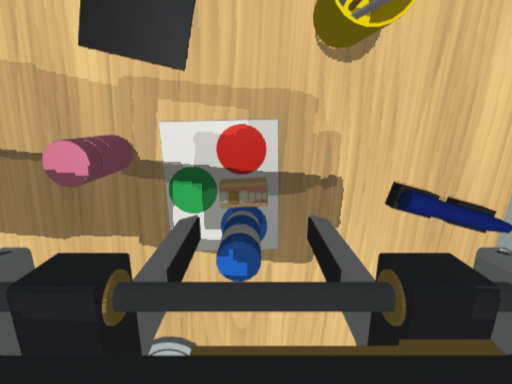

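>>> jog_arm:
  targets: "0.6 0.8 0 -0.2 0 0 0;0.6 0.9 0 -0.2 0 0 0;0.6 0.7 0 -0.2 0 0 0;0.6 0 0.6 0 0 0 0;0.6 0 0.9 0 0 0 0;0.6 0 0.9 0 0 0 0;0.6 0 0.2 0 0 0 0;0.6 0 0 0 0 0 0"

```text
time: 14.93
ee_pos: [0.6082, -0.0336, 0.1164]
tcp_rot: [-0.513, 0.515, -0.487, 0.483]
force: [-1.1, 0.4, -0.1]
grip_width: 0.0754
```

```bash
python3 go.py .609 -.0363 .075 3.5
```

```text
t 14.93 tcp [ 0.6082 -0.0336  0.1164] w 0.0754 F [-1.1  0.4 -0.1]
turn units [ 0.06 -0.03 -0.02]  shift now-frame [0.11 1.41 0.03]  shift tgt-frame [0.11 1.42 0.03]
axes x [ 0.059 -0.998 -0.002] y [-0.005  0.001 -1.   ] z [ 0.998  0.059 -0.005] world d [ 0.0008 -0.0027 -0.0354]
```

>>> jog_arm:
  targets: "0.6 0.05 0.7 0 0 0 0;0.6 0 0.5 0 0 0 0;0.6 0 0 0 0 0 0;-1 0 0 0 0 0 0;-1 0 0 0 0 0 0;-1 0 0 0 0 0 0;-1 0 0 0 0 0 0;-1 0 0 0 0 0 0"

```text
time: 15.6
ee_pos: [0.6106, -0.0367, 0.0896]
tcp_rot: [0.514, -0.514, 0.485, -0.486]
force: [-0.0, 0.8, -0.3]
grip_width: 0.0453
```

>>> jog_arm:
  targets: "-1 0 0 0 0 0 0;-1 0 0 0 0 0 0"

```text
time: 15.77
ee_pos: [0.6106, -0.0368, 0.0895]
tcp_rot: [0.514, -0.514, 0.485, -0.486]
force: [0.0, 0.2, 2.0]
grip_width: 0.0443
```

```bash
python3 go.py .488 .190 .080 3.5
```

```text
t 15.77 tcp [ 0.6106 -0.0368  0.0895] w 0.0443 F [0.  0.2 2. ]
turn units [-0.02 -0.05  0.  ]  shift now-frame [-9.33  0.13 -4.38]  shift tgt-frame [-9.35  0.14 -4.34]
axes x [ 0.057 -0.998  0.   ] y [ 0.001 -0.    -1.   ] z [0.998 0.057 0.001] world d [-0.1226  0.2268 -0.0035]
```

>>> jog_arm:
  targets: "-1 0 -0.6 0 0 0 0;-1 0 -0.9 0 0 0 0;-1 0 -0.9 0 0 0 0;-1 0 -0.8 0 0 0 0;-1 -0.6 -0.2 -0.2 0 0 0;-1 -0.9 0 -0.4 0 0 0;-1 -1 0 -0.5 0 0 0;-1 -1 0 -0.5 0 0 0"

```text
time: 16.43
ee_pos: [0.5637, 0.05, 0.1723]
tcp_rot: [-0.513, 0.514, -0.487, 0.485]
force: [-0.2, 0.4, -0.9]
grip_width: 0.044
```

>>> jog_arm:
  targets: "-1 -1 0 -0.5 0 0 0;-1 -1 0 -0.5 0 0 0;-1 -1 0 -0.5 0 0 0;-1 -1 0 -0.5 0 0 0;-1 -1 0 -0.5 0 0 0;-1 -0.7 0 -0.3 0 0 0;-1 0 0 0 0 0 0;-1 0 0 0 0 0 0"

```text
time: 17.1
ee_pos: [0.4858, 0.1877, 0.1726]
tcp_rot: [-0.514, 0.515, -0.485, 0.485]
force: [-0.1, -0.0, -1.6]
grip_width: 0.0434
```

```bash
python3 go.py .488 .192 .078 3.5
```

```text
t 17.1 tcp [0.4858 0.1877 0.1726] w 0.0434 F [-0.1 -0.  -1.6]
turn units [ 0.02 -0.02  0.01]  shift now-frame [-0.17  3.54  0.1 ]  shift tgt-frame [-0.16  3.54  0.1 ]
axes x [ 0.059 -0.998  0.001] y [-0.002 -0.001 -1.   ] z [ 0.998  0.059 -0.002] world d [ 0.0022  0.0043 -0.0886]
```

>>> jog_arm:
  targets: "-1 -0.15 0.4 0.1 0 0 0;-1 0 0.8 0 0 0 0;-1 0 0.8 0 0 0 0;-1 0 0.8 0 0 0 0;-1 0 0.5 0 0 0 0;-1 0 0.1 0 0 0 0;-1 0 0 0 0 0 0;-1 0 0 0 0 0 0"

```text
time: 17.77
ee_pos: [0.4901, 0.1902, 0.0888]
tcp_rot: [0.514, -0.514, 0.486, -0.486]
force: [0.5, 0.7, -1.7]
grip_width: 0.044
```

>>> jog_arm:
  targets: "-1 0 0.1 0 0 0 0;-1 0 0 0 0 0 0;-1 0 0 0 0 0 0"

```text
time: 18.02
ee_pos: [0.4901, 0.1907, 0.087]
tcp_rot: [0.514, -0.514, 0.485, -0.486]
force: [-0.1, 0.3, -0.5]
grip_width: 0.0433
```

>>> jog_arm:
  targets: "-1 0 0.1 0 0 0 0;-1 0 0 0 0 0 0;-1 0 0 0 0 0 0"

```text
time: 18.27
ee_pos: [0.4895, 0.1906, 0.0837]
tcp_rot: [-0.514, 0.514, -0.486, 0.486]
force: [-0.2, -0.1, -1.9]
grip_width: 0.0437
```

>>> jog_arm:
  targets: "-1 0 0.1 0 0 0 0;-1 0 0 0 0 0 0;-1 0 0 0 0 0 0"

```text
time: 18.52
ee_pos: [0.4898, 0.1907, 0.0834]
tcp_rot: [0.514, -0.514, 0.485, -0.486]
force: [-3.2, -0.9, 7.7]
grip_width: 0.0435
```

>>> jog_arm:
  targets: "0.2 0 0 0 0 0 0;0.4 0 0 0 0 0 0;0.6 0 0 0 0 0 0;0.6 0 0 0 0 0 0;0.6 0 0 0 0 0 0;0.6 0 -0.5 0 0 0 0;0.6 0 -1 0 0 0 0;0.6 0 -1 0 0 0 0"

```text
time: 19.18
ee_pos: [0.4885, 0.1903, 0.1428]
tcp_rot: [-0.513, 0.515, -0.486, 0.485]
force: [0.4, -0.2, 0.3]
grip_width: 0.0752
```

>>> jog_arm:
  targets: "0.6 0 -1 0 0 0 0;0.6 0 -1 0 0 0 0;0.6 0.5 -0.5 0.3 0 0 0;0.6 0.9 0 0.6 0 0 0;0.6 0.9 0 0.6 0 0 0;0.6 0.9 0 0.6 0 0 0;0.6 0.5 0 0.3 0 0 0;0.6 0 0 0 0 0 0"

```text
time: 19.85
ee_pos: [0.5558, 0.0994, 0.2055]
tcp_rot: [-0.513, 0.514, -0.487, 0.487]
force: [-0.8, 0.5, 0.3]
grip_width: 0.0749
```

```bash
python3 wl.py w4; for c in red green blue; do python3 disc.py w4 $c 0 .03; done; python3 go.py .607 .012 .02 93.5; python3 -c "
from h import *
print(bot.read_state()['qpos'])
im,d=optics.snapshot('top'); cv2.imwrite('pics/t1.png',im[...,::-1])"
```

```text
green 734 mean [0.5058 0.2617 0.095 ] circ 504.8 267.9 19.9 px [207.   9.]
blue 1849 mean [0.4894 0.1902 0.0956] circ 489.2 190.1 21.7 px [188.  95.]
pink 1030 mean [0.4484 0.0511 0.0925] circ 450.1 48.2 21.2 px [151. 232.]
red 1388 [0.6039 0.0609 0.0098] ((604.0275268554688, 60.439178466796875), 29.165117263793945)
green 1278 [0.5459 0.0077 0.0097] ((546.0728149414062, 6.873087406158447), 29.402814865112305)
blue 821 [ 0.6111 -0.0348  0.0099] ((611.2215576171875, -37.32740020751953), 29.238292694091797)
t 19.9 tcp [0.5548 0.1009 0.2055] w 0.0751 F [-0.7  1.1 -0.6]
turn units [2.000e-02 1.955e+01 1.000e-02]  shift now-frame [3.67 7.18 1.9 ]  shift tgt-frame [-1.87  7.18  3.68]
axes x [ 0.055 -0.999 -0.001] y [-0.002  0.    -1.   ] z [ 0.999  0.055 -0.001] world d [ 0.0522 -0.0889 -0.1795]
[7.91178410e-02 1.25350062e-01 1.37822637e+00 5.40756017e-04
 1.63949215e+00 2.46143460e-02]
```

View pics/w4.png

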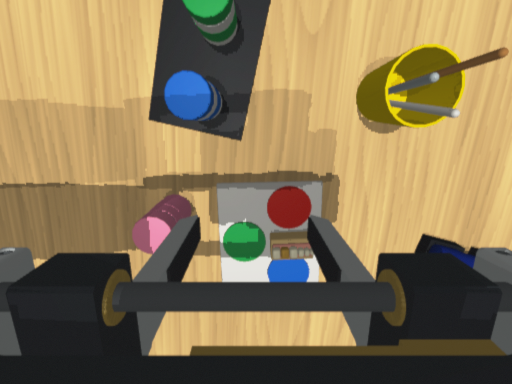

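View pics/t1.png

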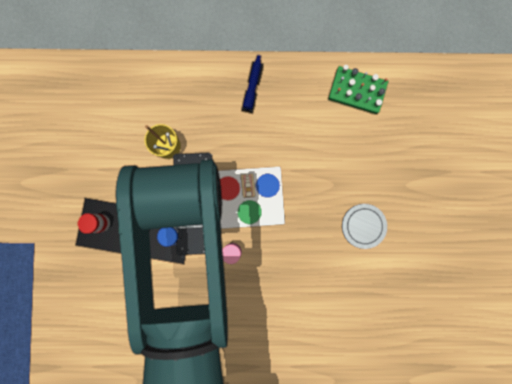

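>>> jog_arm:
  targets: "0.6 0.9 0 0.5 0 1 0;0.6 0.9 0 0.4 0 1 0;0.6 0.9 0 0.2 0 1 0;0.6 0.8 0 0 0 1 0;0.6 0 0 0 0 1 0;0.6 0 0 0 0 1 0;0.6 0 0 0 0 1 0;0.6 0 0 0 0 1 0"

```text
time: 20.62
ee_pos: [0.5762, 0.0163, 0.2063]
tcp_rot: [0.334, -0.334, 0.623, -0.623]
force: [0.3, 0.3, -0.7]
grip_width: 0.0753
```

>>> jog_arm:
  targets: "0.6 0 0 0 0 1 0;0.6 0 0 0 0 1 0;0.6 0 0 0 0 1 0;0.6 0 0 0 0 1 0;0.6 0 0 0 0 1 0;0.6 0 0 0 0 1 0;0.6 0 0 0 0 1 0;0.6 0 0 0 0 1 0"

```text
time: 21.28
ee_pos: [0.5762, 0.0166, 0.2063]
tcp_rot: [0.122, -0.122, 0.697, -0.696]
force: [-0.8, 0.3, -0.6]
grip_width: 0.0753
```

>>> jog_arm:
  targets: "0.6 0 0 0 0 1 0;0.6 0 0 0 0 1 0;0.6 0 0 0 0 1 0;0.6 0 0 0 0 0.5 0;0.6 0 0 0 0 0 0;0.6 0 0 0 0 0 0"

```text
time: 21.78
ee_pos: [0.5764, 0.016, 0.2063]
tcp_rot: [0.025, -0.025, 0.707, -0.707]
force: [-0.3, 0.1, 0.2]
grip_width: 0.0751
```

```bash
python3 wl.py w5; python3 go.py .607 .012 .02 93.5
python3 - <<'E'
from h import *
for f in ('w1','w4','w5'):
    z=np.load(f'pics/{f}.npz'); P=z['P'];d=z['d']
    m=(abs(P[...,0]-.607)<.045)&(abs(P[...,1]-.012)<.0225)&(P[...,2]>.022)&(P[...,2]<.05)&(d>0)
    q=P[m]; 
    if len(q)>20:
        r=cv2.minAreaRect((q[:,:2]*1000).astype(np.float32)); print(f,len(q),r,np.percentile(q[:,2],[5,50,99]).round(4))
        t=q[(q[:,2]>.026)&(q[:,2]<.036)]; print(len(t),cv2.minAreaRect((t[:,:2]*1000).astype(np.float32)),np.median(t[:,2]))
E
```

```text
green 601 mean [0.5123 0.2659 0.0945] circ 511.1 268.1 18.1 px [ 14. 235.]
blue 346 mean [0.5045 0.188  0.0944] circ 499.2 189.9 18.8 px [ 90. 247.]
pink 57 mean [0.4698 0.0485 0.086 ] circ 466.8 48.7 11.5 px [218. 280.]
t 21.83 tcp [0.5765 0.0158 0.2063] w 0.0752 F [ 0.5  0.5 -0.4]
turn units [0.   0.11 0.  ]  shift now-frame [-1.21  7.21  0.24]  shift tgt-frame [-1.21  7.21  0.22]
axes x [-0.998 -0.07   0.   ] y [-0.  0. -1.] z [ 0.07  -0.998 -0.   ] world d [ 0.0305 -0.0038 -0.1803]
w1 829 ((600.688720703125, 9.179609298706055), (73.46568298339844, 29.89842987060547), 4.773858547210693) [0.0315 0.0364 0.047 ]
381 ((609.863037109375, 9.930459976196289), (55.30500411987305, 29.865345001220703), 4.129292011260986) 0.03273384204452551
w4 940 ((608.7304077148438, 10.779437065124512), (54.259765625, 30.30371856689453), 6.5917067527771) [0.0258 0.0365 0.0467]
385 ((608.7646484375, 10.670892715454102), (54.26388931274414, 30.05438995361328), 6.4901580810546875) 0.03261895972650097
w5 1168 ((609.4891357421875, 10.50998592376709), (55.551578521728516, 29.957958221435547), 5.437494277954102) [0.0314 0.0364 0.047 ]
534 ((609.4891357421875, 10.50998592376709), (55.551578521728516, 29.957958221435547), 5.437494277954102) 0.03262297130470565
```

View pics/w5.png

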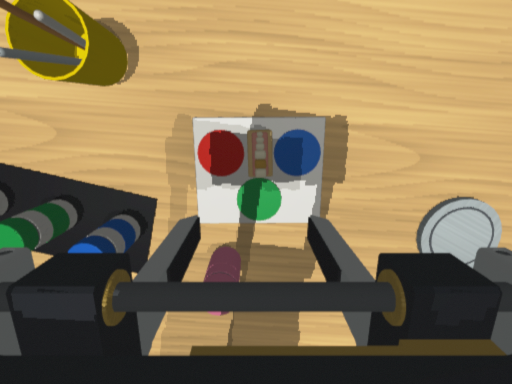

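```bash
python3 go.py .609 .0107 .033 94.8
python3 - <<'E'
from h import *
z=np.load('pics/w5.npz'); P=z['P'];d=z['d'];im=z['im'].astype(int)
m=(abs(P[...,0]-.514)<.09)&(abs(P[...,1]+.274)<.09)&(P[...,2]>.0075)&(P[...,2]<.02)&(d>0)
nl,l,st,c=cv2.connectedComponentsWithStats(m.astype(np.uint8)); q=P[l==1+st[1:,4].argmax()]
print(cv2.minEnclosingCircle((q[:,:2]*1000).astype(np.float32)),q.mean(0),len(q), np.median(q[:,2]))
E
```

```text
t 21.83 tcp [0.5765 0.0158 0.2063] w 0.0752 F [ 0.5  0.5 -0.4]
turn units [ 0.   -0.17  0.  ]  shift now-frame [-1.28  6.69  0.29]  shift tgt-frame [-1.28  6.69  0.31]
axes x [-0.998 -0.07   0.   ] y [-0.  0. -1.] z [ 0.07  -0.998 -0.   ] world d [ 0.0325 -0.0051 -0.1673]
((513.033935546875, -275.0079345703125), 55.72236251831055) [ 0.52352563 -0.27193082  0.01292649] 3857 0.01301748202364661
```

>>> jog_arm:
  targets: "0.3 -0.6 0.3 0.1 0 0 0;0.3 -0.7 1 0.1 0 0 0;0.3 0 1 0 0 0 0;0.3 0 1 0 0 0 0;0.3 0 0.5 0 0 -0.1 0;0.3 0 0.2 0 0 0 0;0.3 0 0 0 0 0 0;0.3 0 0 0 0 0 0"

```text
time: 22.5
ee_pos: [0.6103, 0.0119, 0.1075]
tcp_rot: [-0.028, 0.026, -0.707, 0.707]
force: [-0.4, 0.2, 0.2]
grip_width: 0.0612
```

```bash
python3 go.py .609 .0107 .033 94.8
```

```text
t 22.5 tcp [0.6103 0.0119 0.1075] w 0.0612 F [-0.4  0.2  0.2]
turn units [-0.   -0.1  -0.02]  shift now-frame [0.06 2.74 0.04]  shift tgt-frame [0.06 2.74 0.04]
axes x [-0.997 -0.076 -0.002] y [ 0.002 -0.    -1.   ] z [ 0.076 -0.997  0.   ] world d [-0.0013 -0.0012 -0.0685]
```

Plate centre is (.513, −.275), radius 55.7 mm, top at z 13 mm. Descending on the model.

>>> jog_arm:
  targets: "0.3 0.06 0.8 0.04 0 -0.1 0;0.3 0 0.8 0 0 0 0;0.3 0 0.7 0 0 0 0;0.3 0 0.4 0 0 0 0;0.3 0 0 0 0 0 0;0.3 0 0 0 0 0 0"

```text
time: 23.0
ee_pos: [0.609, 0.0107, 0.0398]
tcp_rot: [-0.03, 0.029, -0.706, 0.707]
force: [-0.2, 0.4, -0.6]
grip_width: 0.0614
```

```bash
python3 go.py .609 .0107 .033 94.8
```

```text
t 23.0 tcp [0.609  0.0107 0.0398] w 0.0614 F [-0.2  0.4 -0.6]
turn units [-0.   -0.   -0.02]  shift now-frame [-0.    0.03 -0.  ]  shift tgt-frame [-0.    0.03 -0.  ]
axes x [-0.996 -0.084 -0.001] y [ 0.002 -0.    -1.   ] z [ 0.084 -0.997  0.   ] world d [ 0.      0.     -0.0008]
```

>>> jog_arm:
  targets: "-1 0 0 0 0 0 0;-1 0 0 0 0 0 0;-1 0 0 0 0 0 0;-1 0 0 0 0 0 0;-1 0 0 0 0 0 0;-1 0 0 0 0 0 0;-1 0 0 0 0 0 0;-1 0 0 0 0 0 0"

```text
time: 23.67
ee_pos: [0.6086, 0.0107, 0.0393]
tcp_rot: [-0.03, 0.029, -0.706, 0.707]
force: [-0.4, 0.1, 2.9]
grip_width: 0.0298
```

```bash
python3 go.py .513 -.275 .04 94.8
```

```text
t 23.67 tcp [0.6086 0.0107 0.0393] w 0.0298 F [-0.4  0.1  2.9]
turn units [-0.   -0.   -0.01]  shift now-frame [ 4.76 -0.27 11.07]  shift tgt-frame [ 4.77 -0.27 11.07]
axes x [-0.997 -0.083 -0.001] y [ 0.001 -0.    -1.   ] z [ 0.083 -0.997  0.   ] world d [-0.0956 -0.2857  0.0067]
```

>>> jog_arm:
  targets: "-1 0 -0.5 0 0 0 0;-1 0 -0.8 0 0 0 0;-1 0 -0.8 0 0 0 0;-1 0 -0.5 0 0 0 0;-1 0.3 0 0.6 0 0 0;-1 0.4 0 0.9 0 0 0;-1 0.4 0 1 0 0 0;-1 0.4 0 1 0 0 0"

```text
time: 24.33
ee_pos: [0.5778, -0.0802, 0.1041]
tcp_rot: [-0.03, 0.03, -0.706, 0.707]
force: [1.1, -0.3, -1.3]
grip_width: 0.0301
```

>>> jog_arm:
  targets: "-1 0.4 0 1 0 0 0;-1 0.4 0 1 0 0 0;-1 0.5 0 1 0 0 0;-1 0.5 0 1 0 0 0;-1 0.5 0 1 0 0 0;-1 0.4 0 1 0 0 0;-1 0.4 0 1 0 0 0;-1 0.2 0 0.5 0 0 0"

```text
time: 25.0
ee_pos: [0.5105, -0.2761, 0.104]
tcp_rot: [-0.028, 0.029, -0.706, 0.707]
force: [0.3, -0.4, -0.9]
grip_width: 0.0301
```

```bash
python3 go.py .513 -.275 .0395 94.8
```

```text
t 25.0 tcp [ 0.5105 -0.2761  0.104 ] w 0.0301 F [ 0.3 -0.4 -0.9]
turn units [-0.02 -0.03  0.01]  shift now-frame [-0.1   2.34 -0.04]  shift tgt-frame [-0.1   2.34 -0.03]
axes x [-0.997 -0.081  0.001] y [-0.    -0.001 -1.   ] z [ 0.081 -0.997  0.001] world d [ 0.0025  0.0011 -0.0585]
```

>>> jog_arm:
  targets: "-1 0 0 0 0 0 0;-1 0 0.5 0 0 0 0;-1 0 0.8 0 0 0 0;-1 0 0.6 0 0 0 0;-1 0 0.3 0 0 0 0;-1 0 0 0 0 0 0;-1 0 0 0 0 0 0"

```text
time: 25.58
ee_pos: [0.512, -0.2721, 0.0484]
tcp_rot: [0.03, -0.03, 0.707, -0.706]
force: [-0.6, -0.4, -1.4]
grip_width: 0.0293
```

```bash
python3 go.py .513 -.275 .0395 94.8
```

```text
t 25.58 tcp [ 0.512  -0.2721  0.0484] w 0.0293 F [-0.6 -0.4 -1.4]
turn units [0.01 0.02 0.01]  shift now-frame [-0.03  0.12  0.12]  shift tgt-frame [-0.03  0.12  0.12]
axes x [-0.996 -0.085  0.   ] y [-0.001  0.001 -1.   ] z [ 0.085 -0.996 -0.001] world d [ 0.001  -0.0029 -0.0029]
```

>>> jog_arm:
  targets: "-1 0 0.08 0.1 0 0 0;-1 0 0.04 0 0 0 0;-1 0 0 0 0 0 0;-1 0 0 0 0 0 0"

```text
time: 25.92
ee_pos: [0.5121, -0.276, 0.0462]
tcp_rot: [-0.03, 0.029, -0.706, 0.707]
force: [0.1, -0.5, -0.6]
grip_width: 0.0297
```

>>> jog_arm:
  targets: "-1 0 0.06 0 0 0 0;-1 0 0 0 0 0 0;-1 0 0 0 0 0 0"

```text
time: 26.17
ee_pos: [0.5122, -0.2762, 0.0447]
tcp_rot: [-0.03, 0.029, -0.706, 0.707]
force: [1.2, -0.1, 0.9]
grip_width: 0.0296
```

>>> jog_arm:
  targets: "-0.2 0 0 0 0 0 0;-0.1 0 0 0 0 0 0;0.1 0 0 0 0 0 0;0.3 0 0 0 0 0 0;0.3 0 0 0 0 0 0;0.3 0 0 0 0 0 0;0.3 0 -0.5 0 0 0 0;0.3 0 -1 0 0 0 0"

```text
time: 26.83
ee_pos: [0.5096, -0.2744, 0.0789]
tcp_rot: [0.027, -0.032, 0.708, -0.705]
force: [-0.1, -0.2, -0.0]
grip_width: 0.0611
```

>>> jog_arm:
  targets: "0.3 0 -1 0 0 0 0;0.3 0 -1 0 0 0 0;0.3 0.5 -1 0 0 0 0;0.3 1 -1 0 0 0 0;0.3 1 -0.5 0 0 0 0;0.3 1 0 0 0 0 0;0.3 0 0 0 0 0 0;0.3 0 0 0 0 0 0"

```text
time: 27.5
ee_pos: [0.4243, -0.2834, 0.1958]
tcp_rot: [-0.03, 0.028, -0.706, 0.707]
force: [0.4, 0.2, 0.4]
grip_width: 0.0611
```

```bash
cat > chk.py <<'E'
from h import *
import sys
f=sys.argv[1]
z=np.load(f'pics/{f}.npz'); P=z['P'];d=z['d']
b=(abs(P[...,0]-.514)<.09)&(abs(P[...,1]+.274)<.09)&(d>0)
m=b&(P[...,2]>.0075)&(P[...,2]<.02)
nl,l,st,c=cv2.connectedComponentsWithStats(m.astype(np.uint8)); q=P[l==1+st[1:,4].argmax()]
print('plate',cv2.minEnclosingCircle((q[:,:2]*1000).astype(np.float32)),len(q), np.median(q[:,2]))
q=P[b&(P[...,2]>.03)&(P[...,2]<.06)]; print('model',cv2.minAreaRect((q[:,:2]*1000).astype(np.float32)),np.percentile(q[:,2],[5,50,99]))
E
python3 wl.py w6; python3 chk.py w6; python3 go.py .4895 .190 .2 3.5
```

```text
plate ((512.4349975585938, -275.2979736328125), 54.937381744384766) 5560 0.012952137128801028
model ((513.1275024414062, -276.84222412109375), (55.751705169677734, 29.52389144897461), 3.8356521129608154) [0.03745508 0.04236983 0.0528922 ]
t 27.55 tcp [ 0.4249 -0.2832  0.195 ] w 0.0611 F [ 0.6 -0.  -0.1]
turn units [-2.000e-02 -1.936e+01 -1.000e-02]  shift now-frame [ -4.15  -0.45 -18.65]  shift tgt-frame [-18.74  -0.44   3.74]
axes x [-0.997 -0.083 -0.001] y [ 0.002 -0.001 -1.   ] z [ 0.083 -0.997  0.001] world d [0.0646 0.4732 0.011 ]
```

View pics/w6.png

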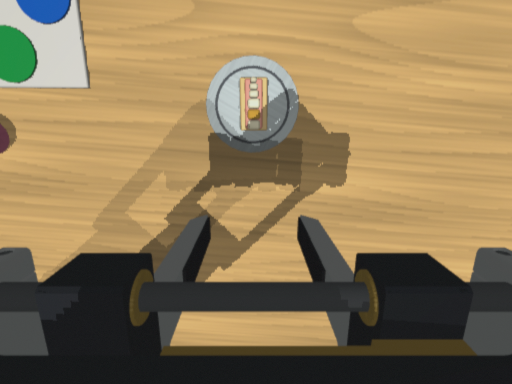

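>>> jog_arm:
  targets: "0.6 -0.1 0 -0.9 0 -1 0;0.6 -0.2 0 -0.9 0 -1 0;0.6 -0.2 0 -0.9 0 -1 0;0.6 -0.3 0 -0.9 0 -1 0;0.6 -0.4 0 -0.9 0 -1 0;0.6 -0.4 0 -0.8 0 -1 0;0.6 -0.5 0 -0.8 0 -1 0;0.6 -0.6 0 -0.8 0 -1 0"

```text
time: 28.22
ee_pos: [0.4263, -0.0937, 0.1938]
tcp_rot: [0.252, -0.252, 0.661, -0.66]
force: [1.0, 0.2, -0.0]
grip_width: 0.0753
```

>>> jog_arm:
  targets: "0.6 -0.6 0 -0.7 0 -1 0;0.6 -0.7 0 -0.7 0 -1 0;0.6 -0.7 0 -0.6 0 -1 0;0.6 -0.8 0 -0.5 0 -1 0;0.6 -0.8 0 -0.5 0 -1 0;0.6 -0.9 0 -0.4 0 -1 0;0.6 -0.9 0 -0.3 0 -1 0;0.6 -0.9 0 -0.3 0 -1 0"

```text
time: 28.88
ee_pos: [0.4263, 0.0968, 0.1939]
tcp_rot: [0.447, -0.447, 0.548, -0.548]
force: [0.6, -0.1, 0.5]
grip_width: 0.0751
```

```bash
python3 go.py .4895 .190 .15 3.5
```

```text
t 28.88 tcp [0.4263 0.0968 0.1939] w 0.0751 F [ 0.6 -0.1  0.5]
turn units [ 0.01 -3.29 -0.  ]  shift now-frame [-4.16  1.51  1.73]  shift tgt-frame [-3.57  1.52  2.75]
axes x [-0.201 -0.98  -0.   ] y [-0.001  0.    -1.   ] z [ 0.98  -0.201 -0.001] world d [ 0.0632  0.0932 -0.0379]
```

>>> jog_arm:
  targets: "0.6 -0.9 0 0.5 0 -1 0;0.6 -0.9 0 0.5 0 -1 0;0.6 -0.9 0 0.6 0 -1 0;0.6 -0.8 0 0.6 0 -0.3 0;0.6 -0.2 0 0.2 0 0 0;0.6 0 0 0 0 0 0;0.6 0 0 0 0 0 0"

```text
time: 29.47
ee_pos: [0.4928, 0.1826, 0.1935]
tcp_rot: [-0.513, 0.515, -0.486, 0.485]
force: [-0.1, -0.7, -0.6]
grip_width: 0.0752
```

```bash
python3 wl.py w7; python3 go.py .4895 .190 .069 3.5
```

```text
red 259 mean [0.5173 0.3488 0.093 ] circ 517.7 352.8 14.7 px [296.   4.]
green 2008 mean [0.504  0.2762 0.0956] circ 504.2 275.9 21.9 px [274.  96.]
blue 1499 mean [0.4887 0.1918 0.0956] circ 488.6 190.4 21.6 px [251. 188.]
pink 520 mean [0.45   0.0405 0.0927] circ 449.4 46.7 20.9 px [208. 319.]
t 29.52 tcp [0.4926 0.1821 0.1938] w 0.0752 F [0.1 0.5 0.1]
turn units [ 0.02 -0.06  0.01]  shift now-frame [-0.33  4.75 -0.1 ]  shift tgt-frame [-0.32  4.75 -0.11]
axes x [ 0.057 -0.998  0.001] y [-0.001 -0.001 -1.   ] z [ 0.998  0.057 -0.001] world d [-0.0031  0.0079 -0.1188]
```

View pics/w7.png

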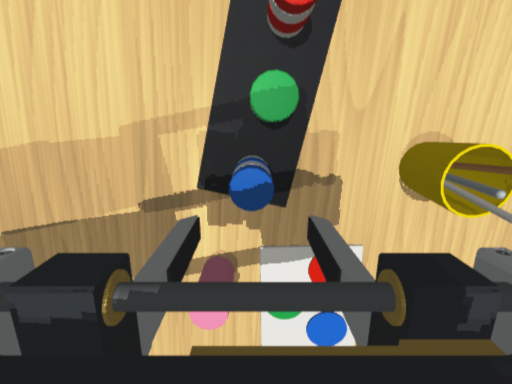

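>>> jog_arm:
  targets: "0.6 -0.33 0.5 -0.13 0 0 0;0.6 0 1 0 0 0 0;0.6 0 1 0 0 0 0;0.6 0 1 0 0 0 0;0.6 0 0.8 0 0 0 0;0.6 0 0.3 0 0 0 0;0.6 0 0 0 0 0 0;0.6 0 0 0 0 0 0"

```text
time: 30.18
ee_pos: [0.4891, 0.1903, 0.0794]
tcp_rot: [0.514, -0.514, 0.486, -0.486]
force: [-0.3, 0.4, 1.1]
grip_width: 0.0752
```

>>> jog_arm:
  targets: "-1 0 0 0 0 0 0;-1 0 0 0 0 0 0;-1 0 0 0 0 0 0;-1 0 0 0 0 0 0;-1 0 0 0 0 0 0;-1 0 0 0 0 0 0;-1 0 0 0 0 0 0"

```text
time: 30.77
ee_pos: [0.4897, 0.1906, 0.0798]
tcp_rot: [0.514, -0.514, 0.485, -0.486]
force: [0.7, 0.6, 1.3]
grip_width: 0.044
```

```bash
python3 go.py .610 -.0367 .08 3.5
```

```text
t 30.77 tcp [0.4897 0.1906 0.0798] w 0.044 F [0.7 0.6 1.3]
turn units [-0.01 -0.05 -0.  ]  shift now-frame [ 9.35 -0.24  4.29]  shift tgt-frame [ 9.37 -0.25  4.25]
axes x [ 0.057 -0.998 -0.   ] y [ 0.001  0.    -1.   ] z [0.998 0.057 0.001] world d [ 0.1203 -0.2273  0.0062]
```

>>> jog_arm:
  targets: "-1 0 -0.6 0 0 0 0;-1 0 -0.9 0 0 0 0;-1 0 -0.9 0 0 0 0;-1 0 -0.8 0 0 0 0;-1 0.6 -0.4 0.2 0 0 0;-1 0.9 0 0.4 0 0 0;-1 1 0 0.5 0 0 0;-1 1 0 0.5 0 0 0"

```text
time: 31.43
ee_pos: [0.5343, 0.1048, 0.1691]
tcp_rot: [-0.514, 0.514, -0.485, 0.485]
force: [0.3, 0.7, -1.2]
grip_width: 0.0437
```

>>> jog_arm:
  targets: "-1 1 0 0.5 0 0 0;-1 1 0 0.5 0 0 0;-1 1 0 0.5 0 0 0;-1 1 0 0.5 0 0 0;-1 1 0 0.4 0 0 0;-1 0.7 0 0.2 0 0 0;-1 0.1 0 0 0 0 0;-1 0 0 0 0 0 0"

```text
time: 32.1
ee_pos: [0.6071, -0.0365, 0.1682]
tcp_rot: [-0.513, 0.514, -0.487, 0.485]
force: [-0.2, -0.2, -1.5]
grip_width: 0.0439
```

```bash
python3 go.py .610 -.0367 .08 3.5
```

```text
t 32.1 tcp [ 0.6071 -0.0365  0.1682] w 0.0439 F [-0.2 -0.2 -1.5]
turn units [ 0.02 -0.08 -0.01]  shift now-frame [0.02 3.29 0.12]  shift tgt-frame [0.02 3.29 0.12]
axes x [ 0.055 -0.998 -0.001] y [-0.002  0.001 -1.   ] z [ 0.998  0.055 -0.002] world d [ 0.0029 -0.0002 -0.0822]
```

>>> jog_arm:
  targets: "-1 0 0.4 0.1 0 0 0;-1 0 0.8 0 0 0 0;-1 0 0.8 0 0 0 0;-1 0 0.7 0 0 0 0;-1 0 0.4 0 0 0 0;-1 0 0.05 0 0 0 0;-1 0 0 0 0 0 0;-1 0 0 0 0 0 0"

```text
time: 32.77
ee_pos: [0.6104, -0.035, 0.0915]
tcp_rot: [0.515, -0.514, 0.485, -0.486]
force: [0.2, -0.5, -1.7]
grip_width: 0.0438
```

```bash
python3 go.py .610 -.0367 .08 3.5
```

```text
t 32.77 tcp [ 0.6104 -0.035   0.0915] w 0.0438 F [ 0.2 -0.5 -1.7]
turn units [-0.02 -0.04  0.  ]  shift now-frame [ 0.07  0.22 -0.02]  shift tgt-frame [ 0.07  0.22 -0.02]
axes x [ 0.058 -0.998  0.   ] y [ 0.002 -0.    -1.   ] z [0.998 0.058 0.002] world d [-0.0004 -0.0017 -0.0055]
```

>>> jog_arm:
  targets: "-1 0.06 0.1 0 0 0 0;-1 0 0.05 0 0 0 0;-1 0 0 0 0 0 0;-1 0 0 0 0 0 0"

```text
time: 33.1
ee_pos: [0.6102, -0.0371, 0.0872]
tcp_rot: [0.514, -0.514, 0.485, -0.486]
force: [0.3, -0.4, -1.2]
grip_width: 0.0439
```

>>> jog_arm:
  targets: "-1 0 0.08 0 0 0 0;-1 0 0 0 0 0 0;-1 0 0 0 0 0 0"

```text
time: 33.35
ee_pos: [0.6105, -0.0371, 0.0857]
tcp_rot: [0.514, -0.514, 0.485, -0.486]
force: [-0.5, 0.5, 2.6]
grip_width: 0.0438
```

>>> jog_arm:
  targets: "0.2 0 0 0 0 0 0;0.4 0 0 0 0 0 0;0.6 0 0 0 0 0 0;0.6 0 0 0 0 0 0;0.6 0 0 0 0 0 0;0.6 0 -0.5 0 0 0 0;0.6 0 -1 0 0 0 0;0.6 0 -1 0 0 0 0"

```text
time: 34.02
ee_pos: [0.6091, -0.0368, 0.1473]
tcp_rot: [-0.513, 0.515, -0.486, 0.485]
force: [0.9, -0.6, -0.1]
grip_width: 0.0756
```

>>> jog_arm:
  targets: "0.6 0 -1 0 0 0 0;0.6 0 -1 0 0 0 0;0.6 -0.9 0 -0.3 0 0 0;0.6 -1 0 -0.3 0 0 0;0.6 -1 0 -0.4 0 0 0;0.6 -1 0 -0.4 0 0 0;0.6 -1 0 -0.4 0 0 0;0.6 -1 0 -0.4 0 0 0"

```text
time: 34.68
ee_pos: [0.5461, 0.1082, 0.1984]
tcp_rot: [0.514, -0.514, 0.485, -0.486]
force: [0.0, 0.7, -0.2]
grip_width: 0.0754
```

>>> jog_arm:
  targets: "0.6 -1 0 -0.4 0 0 0;0.6 -1 0 -0.4 0 0 0;0.6 -1 0 -0.4 0 0 0;0.6 -1 0 -0.4 0 0 0;0.6 -1 0 -0.2 0 0 0;0.6 -1 0 0 0 0 0;0.6 -0.4 0 0 0 0 0;0.6 0 0 0 0 0 0"

```text
time: 35.35
ee_pos: [0.4924, 0.2661, 0.1979]
tcp_rot: [0.515, -0.514, 0.485, -0.485]
force: [-0.2, -0.2, -0.2]
grip_width: 0.0751
```

```bash
python3 wl.py w8; python3 go.py .504 .276 .074 3.5
python3 - <<'E'
from h import *
im,d=optics.snapshot('top'); cv2.imwrite('pics/t2.png',im[...,::-1])
E
```

```text
red 1982 mean [0.5168 0.3687 0.0956] circ 517.1 368.5 21.9 px [289.  87.]
green 1533 mean [0.504  0.2771 0.0956] circ 504.1 276.5 21.8 px [267. 186.]
t 35.4 tcp [0.4927 0.2647 0.1977] w 0.0753 F [-0.  -0.5 -0.5]
turn units [-0.01 -0.03  0.01]  shift now-frame [-0.43  4.71  0.48]  shift tgt-frame [-0.43  4.71  0.48]
axes x [ 0.058 -0.998  0.001] y [ 0.001 -0.001 -1.   ] z [0.998 0.058 0.001] world d [ 0.0113  0.0113 -0.1177]
```

View pics/t2.png

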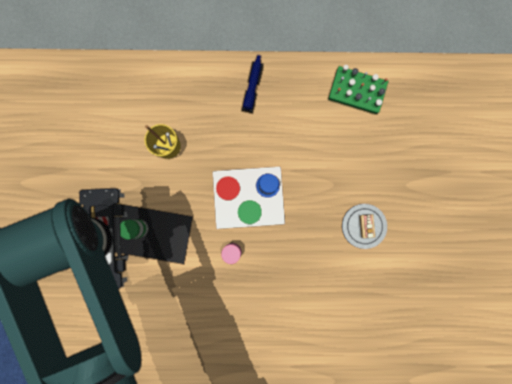

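The blue jar is on its coaster (268,185) and the model is on the plate (367,226). Green is next, at (.504, .276).

>>> jog_arm:
  targets: "0.6 -0.44 0.3 0.48 0 0 0;0.6 0 1 0 0 0 0;0.6 0 1 0 0 0 0;0.6 0 1 0 0 0 0;0.6 0 0.9 0 0 0 0;0.6 0 0.4 0 0 0 0;0.6 0 0 0 0 0 0;0.6 0 0 0 0 0 0"

```text
time: 36.12
ee_pos: [0.5045, 0.2751, 0.0825]
tcp_rot: [-0.514, 0.514, -0.486, 0.486]
force: [-0.2, 1.2, 0.1]
grip_width: 0.075
```

>>> jog_arm:
  targets: "-1 0 0 0 0 0 0;-1 0 0 0 0 0 0;-1 0 0 0 0 0 0;-1 0 0 0 0 0 0;-1 0 0 0 0 0 0;-1 0 0 0 0 0 0;-1 0 0 0 0 0 0"

```text
time: 36.7
ee_pos: [0.5044, 0.2762, 0.0829]
tcp_rot: [0.514, -0.514, 0.485, -0.486]
force: [-0.2, -1.0, 2.1]
grip_width: 0.0436
```

```bash
python3 go.py .546 .0072 .08 3.5
```

```text
t 36.7 tcp [0.5044 0.2762 0.0829] w 0.0436 F [-0.2 -1.   2.1]
turn units [-0.02 -0.05 -0.  ]  shift now-frame [10.84 -0.13  1.05]  shift tgt-frame [10.84 -0.12  1.  ]
axes x [ 0.057 -0.998 -0.   ] y [ 0.001  0.    -1.   ] z [0.998 0.057 0.001] world d [ 0.0416 -0.269   0.0031]
```

>>> jog_arm:
  targets: "-1 0 -0.6 0 0 0 0;-1 0 -0.9 0 0 0 0;-1 0 -0.9 0 0 0 0;-1 0 -0.8 0 0 0 0;-1 0.6 -0.4 0.1 0 0 0;-1 0.9 0 0.1 0 0 0;-1 1 0 0.1 0 0 0;-1 1 0 0.1 0 0 0"

```text
time: 37.37
ee_pos: [0.5187, 0.1886, 0.1719]
tcp_rot: [-0.514, 0.515, -0.485, 0.485]
force: [-0.7, 0.2, -1.3]
grip_width: 0.0438
```

>>> jog_arm:
  targets: "-1 1 0 0.1 0 0 0;-1 1 0 0.1 0 0 0;-1 1 0 0.1 0 0 0;-1 1 0 0.1 0 0 0;-1 1 0 0.1 0 0 0;-1 1 0 0.1 0 0 0;-1 0.9 0 0.1 0 0 0;-1 0.4 0 0 0 0 0"

```text
time: 38.03
ee_pos: [0.5467, 0.0055, 0.1714]
tcp_rot: [-0.513, 0.514, -0.486, 0.486]
force: [-0.6, 0.2, -0.3]
grip_width: 0.0435
```

>>> jog_arm:
  targets: "-1 0 0.4 0 0 0 0;-1 0 0.8 0 0 0 0;-1 0 0.7 0 0 0 0;-1 0 0.6 0 0 0 0;-1 0 0.4 0 0 0 0;-1 0 0 0 0 0 0;-1 0 0 0 0 0 0;-1 0 0 0 0 0 0"

```text
time: 38.7
ee_pos: [0.5473, 0.0086, 0.1005]
tcp_rot: [0.515, -0.514, 0.485, -0.486]
force: [0.6, 0.2, -1.3]
grip_width: 0.0439
```

```bash
python3 go.py .546 .0072 .083 3.5
```

```text
t 38.7 tcp [0.5473 0.0086 0.1005] w 0.0439 F [ 0.6  0.2 -1.3]
turn units [-0.02 -0.04  0.  ]  shift now-frame [ 0.05  0.46 -0.06]  shift tgt-frame [ 0.05  0.46 -0.06]
axes x [ 0.058 -0.998  0.   ] y [ 0.001  0.    -1.   ] z [0.998 0.058 0.001] world d [-0.0013 -0.0014 -0.0115]
```

>>> jog_arm:
  targets: "-1 0.05 0.25 -0.05 0 0 0;-1 0 0.13 0 0 0 0;-1 0 0 0 0 0 0;-1 0 0 0 0 0 0"

```text
time: 39.03
ee_pos: [0.5455, 0.0066, 0.0901]
tcp_rot: [-0.514, 0.514, -0.486, 0.486]
force: [-0.4, 0.7, -0.8]
grip_width: 0.0438
```

>>> jog_arm:
  targets: "-1 0 0.07 0 0 0 0;-1 0 0 0 0 0 0;-1 0 0 0 0 0 0"

```text
time: 39.28
ee_pos: [0.5459, 0.0066, 0.0888]
tcp_rot: [0.514, -0.514, 0.485, -0.486]
force: [0.1, -0.4, -0.0]
grip_width: 0.0439
```

>>> jog_arm:
  targets: "-1 0 0.04 0 0 0 0;-1 0 0 0 0 0 0;-1 0 0 0 0 0 0"

```text
time: 39.53
ee_pos: [0.5461, 0.0066, 0.0886]
tcp_rot: [0.514, -0.514, 0.485, -0.486]
force: [-0.7, -0.1, 5.0]
grip_width: 0.0438
```

>>> jog_arm:
  targets: "0.2 0 0 0 0 0 0;0.4 0 0 0 0 0 0;0.6 0 0 0 0 0 0;0.6 0 0 0 0 0 0;0.6 0 0 0 0 0 0;0.6 0 -0.5 0 0 0 0;0.6 0 -1 0 0 0 0;0.6 0 -1 0 0 0 0"

```text
time: 40.2
ee_pos: [0.5448, 0.0067, 0.1502]
tcp_rot: [-0.513, 0.515, -0.486, 0.485]
force: [0.5, -0.4, -0.1]
grip_width: 0.0752
```

```bash
python3 go.py .517 .3685 .075 3.5
```

```text
t 40.2 tcp [0.5448 0.0067 0.1502] w 0.0752 F [ 0.5 -0.4 -0.1]
turn units [ 0.03 -0.05 -0.  ]  shift now-frame [-14.51   2.77  -0.28]  shift tgt-frame [-14.51   2.77  -0.23]
axes x [ 0.057 -0.998 -0.   ] y [-0.003  0.    -1.   ] z [ 0.998  0.057 -0.003] world d [-0.0278  0.3618 -0.0692]
```

>>> jog_arm:
  targets: "0.6 0 -1 0 0 0 0;0.6 0 -1 0 0 0 0;0.6 -0.8 0 0 0 0 0;0.6 -1 0 0 0 0 0;0.6 -1 0 0 0 0 0;0.6 -1 0 0 0 0 0;0.6 -1 0 0 0 0 0;0.6 -1 0 0 0 0 0"

```text
time: 40.87
ee_pos: [0.5373, 0.1526, 0.2012]
tcp_rot: [0.514, -0.514, 0.485, -0.486]
force: [1.1, -0.2, -0.1]
grip_width: 0.0752
```

>>> jog_arm:
  targets: "0.6 -1 0 0 0 0 0;0.6 -1 0 0 0 0 0;0.6 -1 0 0 0 0 0;0.6 -1 0 -0.1 0 0 0;0.6 -1 0 -0.1 0 0 0;0.6 -1 0 0 0 0 0;0.6 -1 0 0 0 0 0;0.6 -0.7 0 0 0 0 0"

```text
time: 41.53
ee_pos: [0.521, 0.3456, 0.2009]
tcp_rot: [0.515, -0.514, 0.485, -0.485]
force: [0.9, -0.9, 0.0]
grip_width: 0.075
```

>>> jog_arm:
  targets: "0.6 0 0 0 0 0 0;0.6 0 0 0 0 0 0"

```text
time: 41.7
ee_pos: [0.5213, 0.3439, 0.2004]
tcp_rot: [-0.514, 0.514, -0.485, 0.485]
force: [-0.3, 0.2, -0.1]
grip_width: 0.0753
```

```bash
python3 go.py .517 .3685 .074 3.5
```

```text
t 41.7 tcp [0.5213 0.3439 0.2004] w 0.0753 F [-0.3  0.2 -0.1]
turn units [-0.01 -0.03  0.01]  shift now-frame [-1.    4.82 -0.12]  shift tgt-frame [-0.99  4.82 -0.11]
axes x [ 0.058 -0.998  0.001] y [ 0.    -0.001 -1.   ] z [0.998 0.058 0.   ] world d [-0.0043  0.0246 -0.1204]
```

>>> jog_arm:
  targets: "0.6 -0.9 0 -0.1 0 0 0;0.6 -0.1 0.8 0 0 0 0;0.6 0 1 0 0 0 0;0.6 0 1 0 0 0 0;0.6 0 1 0 0 0 0;0.6 0 0.7 0 0 0 0;0.6 0 0.2 0 0 0 0;0.6 0 0 0 0 0 0"

```text
time: 42.37
ee_pos: [0.5169, 0.3664, 0.0808]
tcp_rot: [-0.512, 0.515, -0.486, 0.486]
force: [-0.2, 0.7, 0.5]
grip_width: 0.0749
```

```bash
python3 go.py .517 .3685 .074 3.5
```

```text
t 42.37 tcp [0.5169 0.3664 0.0808] w 0.0749 F [-0.2  0.7  0.5]
turn units [ 0.04 -0.07  0.03]  shift now-frame [-0.09  0.03  0.01]  shift tgt-frame [-0.09  0.03  0.01]
axes x [ 0.055 -0.998  0.002] y [-0.003 -0.002 -1.   ] z [ 0.998  0.055 -0.003] world d [ 0.0001  0.0021 -0.0008]
```

>>> jog_arm:
  targets: "0.6 0 0.1 0 0 0 0;-1 0 0 0 0 0 0;-1 0 0 0 0 0 0;-1 0 0 0 0 0 0;-1 0 0 0 0 0 0;-1 0 0 0 0 0 0;-1 0 0 0 0 0 0;-1 0 0 0 0 0 0"

```text
time: 43.03
ee_pos: [0.5178, 0.3684, 0.0805]
tcp_rot: [0.514, -0.514, 0.485, -0.486]
force: [-0.1, -0.6, 2.1]
grip_width: 0.0439
```

```bash
python3 go.py .604 .0605 .08 3.5
```

```text
t 43.03 tcp [0.5178 0.3684 0.0805] w 0.0439 F [-0.1 -0.6  2.1]
turn units [-0.01 -0.05 -0.  ]  shift now-frame [12.49 -0.22  2.74]  shift tgt-frame [12.5  -0.22  2.69]
axes x [ 0.057 -0.998 -0.   ] y [ 0.001  0.    -1.   ] z [0.998 0.057 0.001] world d [ 0.0862 -0.3079  0.0055]
```

>>> jog_arm:
  targets: "-1 0 -0.6 0 0 0 0;-1 0 -0.9 0 0 0 0;-1 0 -0.9 0 0 0 0;-1 0 -0.8 0 0 0 0;-1 0.6 -0.4 0.1 0 0 0;-1 0.9 0 0.2 0 0 0;-1 1 0 0.2 0 0 0;-1 1 0 0.2 0 0 0"

```text
time: 43.7
ee_pos: [0.5398, 0.2799, 0.1692]
tcp_rot: [-0.514, 0.515, -0.485, 0.485]
force: [0.1, -0.5, -1.8]
grip_width: 0.0436
```

>>> jog_arm:
  targets: "-1 1 0 0.2 0 0 0;-1 1 0 0.2 0 0 0;-1 1 0 0.2 0 0 0;-1 1 0 0.2 0 0 0;-1 1 0 0.2 0 0 0;-1 1 0 0.2 0 0 0;-1 1 0 0.3 0 0 0;-1 1 0 0.3 0 0 0"

```text
time: 44.37
ee_pos: [0.5956, 0.0822, 0.1688]
tcp_rot: [-0.513, 0.515, -0.486, 0.485]
force: [1.0, -0.2, -1.1]
grip_width: 0.0435
```

>>> jog_arm:
  targets: "-1 0.7 0 0.2 0 0 0;-1 0.2 0 0 0 0 0;-1 0 0.5 0 0 0 0;-1 0 0.8 0 0 0 0;-1 0 0.8 0 0 0 0;-1 0 0.5 0 0 0 0;-1 0 0.2 0 0 0 0;-1 0 0 0 0 0 0"

```text
time: 45.03
ee_pos: [0.6008, 0.0633, 0.0974]
tcp_rot: [-0.513, 0.515, -0.487, 0.484]
force: [-0.2, 0.4, -1.2]
grip_width: 0.0436
```

```bash
python3 go.py .604 .0605 .0805 3.5
```

```text
t 45.03 tcp [0.6008 0.0633 0.0974] w 0.0436 F [-0.2  0.4 -1.2]
turn units [ 0.06 -0.04 -0.  ]  shift now-frame [0.12 0.44 0.12]  shift tgt-frame [0.12 0.44 0.12]
axes x [ 0.058 -0.998 -0.   ] y [-0.005  0.    -1.   ] z [ 0.998  0.058 -0.005] world d [ 0.0032 -0.0028 -0.0109]
```

>>> jog_arm:
  targets: "-1 0.06 0.2 0.1 0 0 0;-1 0 0.1 0 0 0 0;-1 0 0 0 0 0 0;-1 0 0 0 0 0 0"

```text
time: 45.37
ee_pos: [0.6055, 0.0612, 0.0931]
tcp_rot: [0.514, -0.514, 0.485, -0.486]
force: [1.1, 0.2, -0.9]
grip_width: 0.0436
```

```bash
python3 go.py .604 .0605 .0805 3.5
```

```text
t 45.37 tcp [0.6055 0.0612 0.0931] w 0.0436 F [ 1.1  0.2 -0.9]
turn units [-0.01 -0.05  0.  ]  shift now-frame [ 0.02  0.27 -0.06]  shift tgt-frame [ 0.02  0.27 -0.06]
axes x [ 0.057 -0.998  0.   ] y [ 0.001 -0.    -1.   ] z [0.998 0.057 0.001] world d [-0.0015 -0.0007 -0.0066]
```

>>> jog_arm:
  targets: "-1 0 0.15 -0.05 0 0 0;-1 0 0.06 0 0 0 0;-1 0 0 0 0 0 0;-1 0 0 0 0 0 0"

```text
time: 45.7
ee_pos: [0.6037, 0.061, 0.0871]
tcp_rot: [-0.514, 0.514, -0.486, 0.486]
force: [0.4, 0.4, -1.0]
grip_width: 0.0441
```

>>> jog_arm:
  targets: "-1 0 0.06 0 0 0 0;-1 0 0 0 0 0 0;-1 0 0 0 0 0 0"

```text
time: 45.95
ee_pos: [0.6042, 0.0611, 0.0864]
tcp_rot: [0.514, -0.514, 0.485, -0.486]
force: [0.2, -1.4, 2.8]
grip_width: 0.0436
```

>>> jog_arm:
  targets: "0.2 0 0 0 0 0 0;0.4 0 0 0 0 0 0;0.6 0 0 0 0 0 0;0.6 0 0 0 0 0 0;0.6 0 0 0 0 0 0;0.6 0 -0.5 0 0 0 0;0.6 0 -1 0 0 0 0;0.6 0 -1 0 0 0 0"

```text
time: 46.62
ee_pos: [0.603, 0.0611, 0.1483]
tcp_rot: [-0.513, 0.515, -0.486, 0.485]
force: [0.6, -0.4, 0.1]
grip_width: 0.0751
```

>>> jog_arm:
  targets: "0.6 0 -1 0 0 0 0;0.6 0 -1 0 0 0 0;0.6 0 -1 0 0 0 0;0.6 0 -1 -0.3 0 0 0;0.6 0 -0.5 -1 0 0 0;0.6 0 0 -1 0 0 0;0.6 0 0 -1 0 0 0;0.6 0 0 -1 0 0 0"

```text
time: 47.28
ee_pos: [0.4956, 0.0549, 0.2623]
tcp_rot: [0.515, -0.513, 0.485, -0.486]
force: [-0.6, 0.0, -0.4]
grip_width: 0.0752
```

>>> jog_arm:
  targets: "0.6 -0.5 0 -1 0 0 0;0.6 -1 0 -1 0 0 0;0.6 -1 0 0 0 0 0;0.6 -1 0 0 0 0 0;0.6 -1 0 0 0 0 0;0.6 -1 0 0 0 0 0;0.6 0 0 0 0 0 0;0.6 0 0 0 0 0 0"

```text
time: 47.95
ee_pos: [0.4386, 0.1901, 0.2615]
tcp_rot: [0.515, -0.514, 0.485, -0.485]
force: [-0.1, 0.3, -0.6]
grip_width: 0.0751
```

```bash
python3 go.py .6 .06 .2 3.5
python3 - <<'E'
from seg import *
for n in ('top','scene'):
    im,d=optics.snapshot(n); cv2.imwrite(f'pics/{n}_end.png',im[...,::-1]); P=cloud(n,d)
    box=(P[...,0]>.35)&(P[...,0]<.76)&(P[...,1]>-.3)&(P[...,1]<.4)&(d>0)
    for k,(q,_) in tops(im,P,box).items():
        print(n,k,len(q),[round(v,1) for v in cv2.minEnclosingCircle((q[:,:2]*1000).astype(np.float32))[0]],np.median(q[:,2]).round(4))
    b=(abs(P[...,0]-.514)<.04)&(abs(P[...,1]+.274)<.04)&(d>0)&(P[...,2]>.03); q=P[b]; print(n,'model',cv2.minAreaRect((q[:,:2]*1000).astype(np.float32)),q[:,2].max())
E
```

```text
t 47.95 tcp [0.4386 0.1901 0.2615] w 0.0751 F [-0.1  0.3 -0.6]
turn units [-0.01 -0.02  0.  ]  shift now-frame [5.58 2.23 6.14]  shift tgt-frame [5.59 2.22 6.13]
axes x [ 0.059 -0.998  0.   ] y [ 0.001 -0.    -1.   ] z [0.998 0.059 0.001] world d [ 0.1614 -0.1301 -0.0555]
top red 269 [603.1, 60.8] 0.1
top green 296 [546.5, 7.0] 0.1
top blue 272 [609.9, -36.7] 0.1
top pink 264 [451.2, 47.4] 0.0908
top model ((514.3948974609375, -276.23260498046875), (55.47974395751953, 31.139232635498047), 4.434588432312012) 0.05461945307573024
scene red 213 [606.4, 62.4] 0.0989
scene green 177 [551.9, 6.9] 0.0986
scene blue 214 [614.7, -37.4] 0.0987
scene pink 120 [452.9, 49.4] 0.0903
scene model ((517.9189453125, -274.8075256347656), (59.815189361572266, 30.249719619750977), 7.583636283874512) 0.05029726933942491
```

View pics/top_end.png

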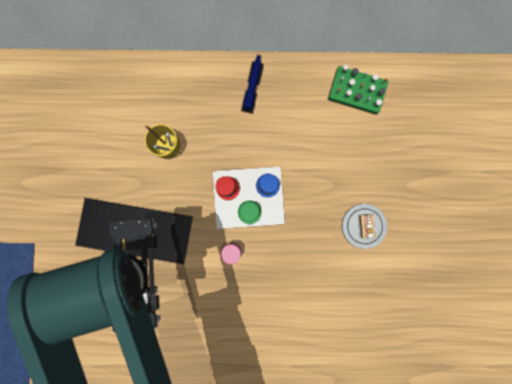

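View pics/scene_end.png

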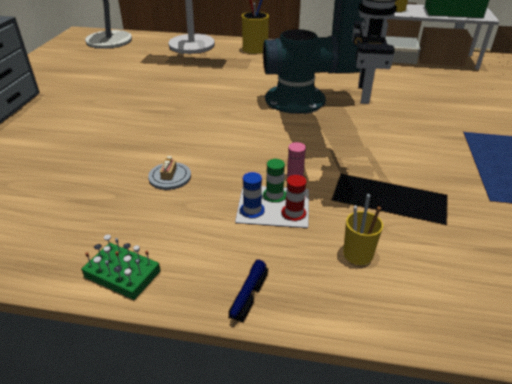

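Both views show all three jars upright on their own coasters (top: 227,187 / 268,185 / 249,212) and the model mid-plate (367,226). The pot (163,142) and the pink jar haven't moved, and the arm is clear of everything. Handing in.

```bash
python3 -c "
from rig import bot
print(bot.close_job())"
```

```text
the job is handed in; nothing more can be done
None
```

The job is done and handed in at about 48 s of the allowed 152 s. `close_job` gives no verdict, so success rests on my own checks. I moved the red, green and blue jars onto the black mat, set the tooth model in the middle of the steel plate, then put each jar back on its own coaster.

**Final checks:**
- **Jars:** the top camera puts all three within about 2 mm of their coaster centres, with lids at 100 mm, so they stand upright.
- **Model:** it sits about 2 mm from the plate's centre, upright, with its top at about 53 mm (51 mm expected).
- **Bystanders:** the yellow pot and the pink jar look unmoved; I compared the pot by eye in the before and after pictures.
- **Arm:** the gripper was open and clear of everything.

**Disagreement:** the scene camera read jar and model positions 3–5 mm further out in x than the top and wrist cameras. It showed the same offset before anything was moved, so I put it down to viewing bias and used the other two.

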